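Empty the drip tray, click it home and hang the mugs up to dry

ROBOT

A 6-joint arm with a two-finger parallel gripper is mounted at the origin on a cart in front of the work surface, level with it; the furniture and walls round the work are solid. World frame = base frame: x ahead of the robot, y to its left, z up, the work surface at z = 0. Lengths are in m, angles in rad, forces in N, time in s.
With the tool pointing down it reaches from about 0.325 to 0.775 m from the base axis. Payload 5.5 kg.
Tool frame: the origin (TCP) lies where the fingers leave the gripper's body, on its centre line; the fingertips stand 73 mm ahead of it and the grasp point (between the pads) lies 54 mm ahead of it; z points along the fingers, y is the line along which they close (so a half turn about z gives the same grasp; the last joint's range is limited). The gripper opens to 85 mm and grips with 20 to 120 N. Pads are 22 mm wide; open, the fingers measure 114 mm over their backs; the gripper's body (76 mm by 85 mm) begins 54 mm behind the grasp point. The pads swing forward as they close: fully open they stand 13 mm farther back than shut.
Start: joints at [1.29, 0.091, 1.231, -0, 1.82, -0.057], TCP at [0.133, 0.585, 0.304] pointing down, gripper open.
Joint ranges: [-2.87, 2.87], [-0.86, 2.18], [0.17, 2.46], [-1.51, 4.65], [0.06, 2.69], [-2.65, 2.65]. Speed limits (rad/s): [2.57, 2.57, 3.01, 3.14, 3.14, 3.14].

INTERFACE

Orientations are given as a unit quaternion [x, y, z, w].
In Python, from plant import bot gives the robot as it stands.
- The arm moves only by the shell command python3 inch.py 'ROWS' [FORCE]. ROWS is rows parted by semicolons, their numbers by spaces, 1 to 5 of them, each of 7 numbers: a rotation vector rx, ry, rz in rad, then dx, dy, dz in m, then the opening from 0.0 (shut) to 1.0 (fully open); each row shifts and turns the commanded pose from where the row before left it, along the tool's axes as they then stand; what a row does not reach is not made up. A row lasts 1/8 s, in which the tool goes at most 0.0625 m and 0.188 rad, less where a joint would pass 70% of its speed; a pose out of reach is approached as far as the arm can. The fingers move at their own pace and stop on an object; FORCE is the grip in N (left out, the last holds). Time passes only in rows, so rows that do not move let the fingers close. It prints the time, the measured TCP pose, the force, the opening and the grip force at its end.
- bot.observe(): the state, without advancing time (a new reading comes with each control period).
- bot.camera(name): name is "scene" or "top" or "wrist"; returns the picture (480x640x3 uint8, blue, green, red); there is no depth.
- bot.camera_info(name): a dict with "camera_matrix" (3x3 intrinsics, pixels), "extrinsics" (4x4, takes a point from world to camera coordinates); the wrist camera has in their place "T_tool_cam" (4x4, takes a point from camera to tool coordinates, whose origin is the TCP and whose axes are the flange's). Camera axes: x right, y up, looking along -z (the intrinsics and any distortion apply to the point x, -y, -z); pixel columns grow to the right and rows downward; lengths in m; the calibration is good to about 2 mm. The wrist camera is an equidistant fisheye: a pixel r from the principal point sees the ray r / f radians off the axis. A picture is of the moment at which its call begins: read the wrist's pose just before it. camera_info takes no time and is no camera call.
- bot.finish_job(): hands the job in; it is judged then, once.
The state is a dict: "time_s": time; "q": joint angles; "joint_velocities": joint speeds; "effort": joint torques, N m; "tool_pos": TCP position; "tool_rot": TCP orientation; "force": force on the tool from outside, world axes, zero at the start; "ft_torque": the same for the moment, N m; "grip_width": opening from 0.0 (shut) to 1.0 (fully open); "gripper_force": force on a finger pad.
Only numpy, scipy, OpenCV 4.12 (cv2) and the standard library are available. Lean on these libraries where they do the work, as an engineer would, in place of code of your own. Each camera call takes 0.05 s, during which the arm holds its last target. There are 200 camera calls.

TASK

Set up the mug rack and hang the washed mugs up to dry. First take the spotted cup, which has no handle to hang by, out of the steel drip tray and stand it upright on the middle of the cork coaster; then slide the drip tray along its rails to the left until it clicks fully home under the hooks. After that hang every green mug by its handle on a hook of its own, leaving them at rest, and leave the spice jar beside the coaster where it stands.

Things in the scene. Friction and masses are not known exactly. Their poses are not given: they have to be found in the camera images.
- mug_a: dark green mug, hollow, 0.2 kg, 88 mm high; 2 or 3 mugs are present. Origin: underside, middle of the 112 mm overall length; z up. The round part has its axis 15 mm from the origin to +y, outer radius 41 mm, wall 5 to 7 mm. D-shaped handle out to -y, to y = -56 mm, in the plane x = 0, strap 13 mm thick along x. Can be lifted by pinching the rim's wall from above, best across from the handle
- mug_b: dark green mug, as mug_a in every way. Hung on a hook it swings down until tilted about 70 degrees and then reaches about 115 mm below the hook; it swings to and fro for some seconds
- mug_c: dark green mug, as mug_a in every way
- mug_a_handle (a point): top of the handle's opening in mug_a, under the upper strap, where a hook bears: at (0, -36, 67) mm in the mug's frame; axes as the mug's. The opening goes right through along x, from y = -46 to -27 mm and z = 34 to 67 mm
- mug_b_handle (a point): the same point of mug_b
- mug_c_handle (a point): the same point of mug_c
- hook_0 (a point): right-hand of three hooks, 140 mm apart: point on top of the level arm where a handle rests, 190 mm above the counter. x along the arm, away from the tip, to the rack's back; y along the bar; z up. The arm is a 7 mm round bar from 62 mm behind this point to 27 mm before it; there it turns up to a 9 mm ball, 38 mm before and up to 15 mm above this point
- hook_1 (a point): middle hook, the same point and axes. At the back the arms join a 12 mm tube that runs along y at the arms' height, centred 62 mm behind this point, on uprights 200 mm to either side of the middle hook; nothing of the rack is higher than the hook tips
- hook_2 (a point): left-hand hook, the same point and axes. A handle goes over the tip moving along +x and then down to rest on the arm
- drip_tray (a joint): slide of the drip tray along the rack's +y (robot's left), m: 0 = parked at the right end, 0.20 = home under the hooks, against the end stop. Friction 1 to 2 N; a sprung roller catch gives way at about 5 N over the last 12 mm before home (and the first 12 mm at the parked end), then draws the tray in and holds it
- tray_grip (a point): top centre of the black grip plate at the drip tray's right-hand end: upright, 10 mm thick (along x), 36 mm long (along y), top 62 mm above the counter, on a steel lug (its top 31 mm above the counter) at the tray's front corner. x to the back, y along the rails. Pinch it from above across x; with the tray home it is 70 mm to the right of the right-hand hook
- tray_floor (a point): centre of the tray's inner floor, 12 mm above the counter; x to the back, y along the rails. The tray is a steel pan 104 mm (x) by 360 mm (y), 5 mm walls, their tops 34 mm above the counter
- cup: cream ceramic cup with dark spots, no handle, straight and round: outer diameter 69 mm, 74 mm high, hollow and open on top, wall about 7 mm, floor 7 mm thick, 0.13 kg; it stands in the drip tray at the start. Origin at the centre of its underside, z up
- coaster: round cork coaster, 85 mm diameter, 9 mm thick, lying loose on the counter to the left; origin at the centre of its underside, z up
- spice_jar: spice jar with a green cap, 46 mm diameter, 106 mm high, standing on the counter beyond the coaster; to be left alone; origin at the centre of its underside

How it is judged:
By the outcome, as a careful person would: the job done as asked, in the order asked, and still so for the second after the job is handed in, with the robot touching nothing.
Of mug_a, mug_b, mug_c only 2 to 3 are there at a start; the rules pass over those that are not, and their reading is None.
At some moment in a run one of coaster may be knocked a few centimetres aside while the robot is not near it.
Once in a run the grip may slacken for a moment while it holds something.
It also fails if it takes over 210 s, if anything falls off the work surface, if the arm or the gripper's body presses on something with over 40 N, if the wrist force passes 120 N, or if a joint passes its speed limit or range.

## Working session

There is one attempt and no reset: what is moved stays moved. The work goes in short steps, Python scripts to look and compute and a shell command to move; the robot and the scene stay as the last step left them, time stands still between calls to the robot, and variables do not carry over. Pictures are saved under pics/ and viewed, at most 14 in all, crops included, and the job is handed in when it is done.

```bash
ls; mkdir -p pics
python3 - <<'E'
from plant import bot
import cv2
s=bot.observe();print({k:(v if not hasattr(v,'round') else v) for k,v in s.items()})
for n in ("scene","top"):
    cv2.imwrite(f"pics/{n}0.png",bot.camera(n))
    i=bot.camera_info(n);print(n,i)
print(bot.camera_info("wrist"))
E
```

```text
inch.py
pics
plant.py
{'time_s': 0.0, 'q': array([ 1.29029260e+00,  9.18609746e-02,  1.23193189e+00,  1.98626962e-05,
        1.81978815e+00, -5.66887838e-02]), 'joint_velocities': array([-0.00062756,  0.00113399, -0.00089209, -0.00168998, -0.00026297,
        0.00053387]), 'effort': array([ 5.51907499e-05, -4.58710206e+01, -4.18036509e+01, -9.76573847e-05,
        1.12205691e-02, -1.03679906e-05]), 'tool_pos': array([0.13311971, 0.58489453, 0.30272348]), 'tool_rot': array([ 1.11671564e-01,  9.93744672e-01, -9.78470335e-04, -1.76313428e-04]), 'force': array([-0.39130232, -0.02805342,  0.26959213]), 'ft_torque': array([0.0247526 , 0.00607283, 0.0024039 ]), 'gripper_force': 0.0, 'grip_width': 0.9994246878017258}
scene {'camera_matrix': array([[524.0773814 ,   0.        , 316.32245095],
       [  0.        , 524.0773814 , 237.46107231],
       [  0.        ,   0.        ,   1.        ]]), 'extrinsics': array([[ 0.48783945, -0.87291221, -0.00607905, -0.22459103],
       [ 0.67142512,  0.37076697,  0.64165424, -0.47105857],
       [-0.55785391, -0.31710588,  0.76696994, -1.16288896],
    
[... 324 characters left out ...]
089631,  0.29954997,  0.48620887, -0.53681379],
       [-0.45377446, -0.1747703 ,  0.87381009, -1.26936401],
       [ 0.        ,  0.        ,  0.        ,  1.        ]])}
{'camera_matrix': array([[371.64829954,   0.        , 312.13760093],
       [  0.        , 371.64829954, 236.9839742 ],
       [  0.        ,   0.        ,   1.        ]]), 'T_tool_cam': array([[ 1.11105257e-04,  9.47815353e-01,  3.18819768e-01,
         8.16361226e-02],
       [ 9.99999973e-01, -4.07121697e-05, -2.27456518e-04,
        -1.11504315e-03],
       [-2.02606935e-04,  3.18819785e-01, -9.47815332e-01,
        -6.90221774e-02],
       [ 0.00000000e+00,  0.00000000e+00,  0.00000000e+00,
         1.00000000e+00]])}
```

View pics/scene0.png

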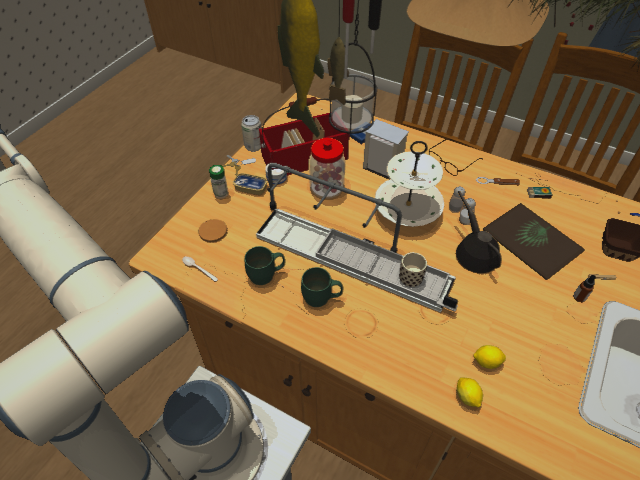

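View pics/top0.png

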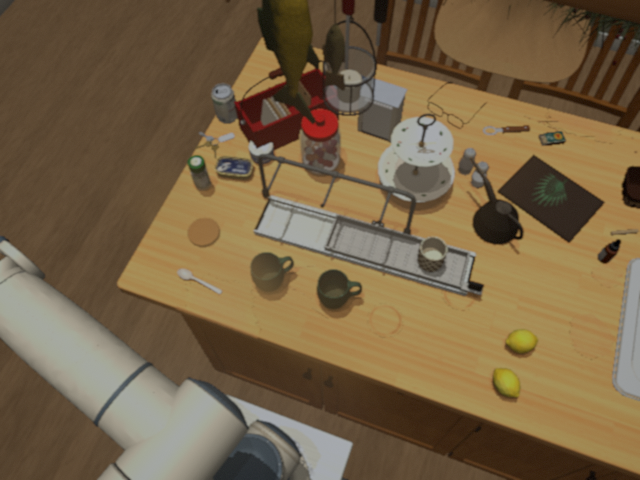

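The scene picture shows two mugs (263,265) and (320,287), the cup (413,268) in the tray, the grip (450,303), the coaster (213,231) and the jar (218,182). I'll enlarge both views.

```bash
cat > h.py <<'E'
import numpy as np, cv2
from plant import bot
def ray(n,uv):
    i=bot.camera_info(n);K=i["camera_matrix"];E=i["extrinsics"];R=E[:3,:3];c=-R.T@E[:3,3]
    d=np.array([(uv[0]-K[0,2])/K[0,0],-(uv[1]-K[1,2])/K[1,1],-1]);return c,R.T@d
def onz(n,uv,z):
    c,d=ray(n,uv);return c+d*(z-c[2])/d[2]
def tri(a,b):
    (c1,d1),(c2,d2)=ray("scene",a),ray("top",b)
    s=np.linalg.lstsq(np.c_[d1,-d2],c2-c1,rcond=None)[0]
    p,q=c1+s[0]*d1,c2+s[1]*d2;return (p+q)/2,np.linalg.norm(p-q)
def px(n,p):
    i=bot.camera_info(n);K=i["camera_matrix"];E=i["extrinsics"];q=E[:3,:3]@p+E[:3,3]
    return np.array([K[0,2]+K[0,0]*q[0]/-q[2],K[1,2]+K[1,1]*-q[1]/-q[2]])
def crop(src,out,x,y,w,h,k):
    cv2.imwrite(out,cv2.resize(src[y:y+h,x:x+w],None,fx=k,fy=k,interpolation=cv2.INTER_CUBIC))
E
python3 - <<'E'
from h import *
crop(cv2.imread("pics/scene0.png"),"pics/scene0c.png",195,150,265,180,3)
im=cv2.imread("pics/top0.png");im=cv2.convertScaleAbs(im,alpha=1.5)
crop(im,"pics/top0c.png",185,140,305,180,2.6)
E
```

```text
(no output)
```

View pics/scene0c.png

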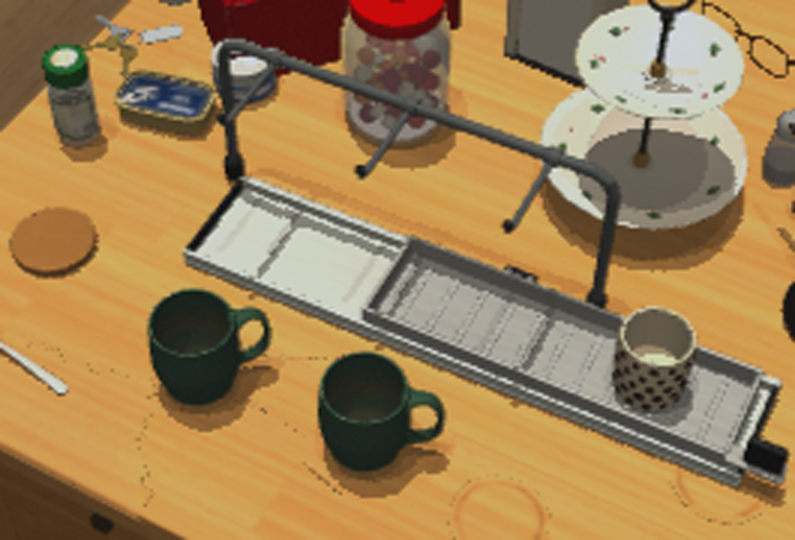

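View pics/top0c.png

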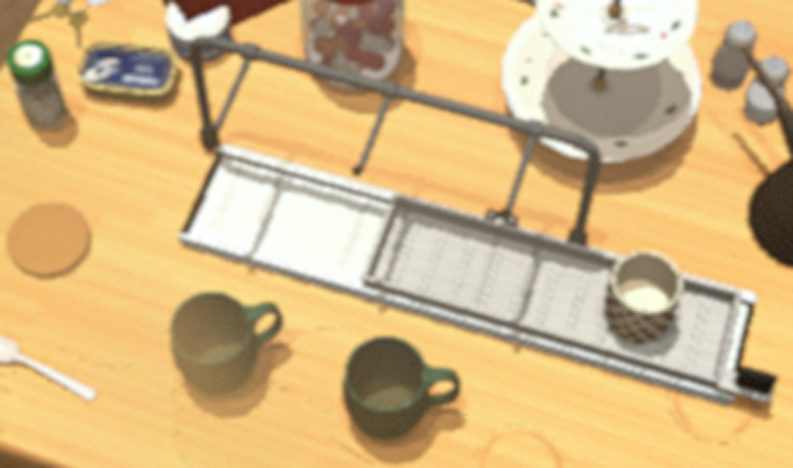

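Run:
```python
from h import *
np.set_printoptions(precision=4,suppress=True)
S=lambda x,y:(195+(x+.5)/3-.5,150+(y+.5)/3-.5)
T=lambda x,y:(185+(x+.5)/2.6-.5,140+(y+.5)/2.6-.5)
P=dict(cup=((655,337),(646,284),.086),coaster=((54,240),(49,240),.009),mugA=((196,323),(211,327),.088),mugB=((365,387),(387,372),.088),
hA=((256,318),(266,312),.075),hB=((430,400),(445,377),.075),grip=((768,450),(757,379),.062),
h1tip=((361,171),(358,170),.2),h0tip=((508,225),(513,210),.2),jar=((65,57),(29,60),.106),
upL=((235,170),(210,140),.0),upR=((598,302),(578,240),0),barL=((222,47),(200,45),.19),barR=((612,185),(595,150),.19),j1=((418,103),(392,90),.185),j0=((552,157),(536,130),.185),
railL=((186,255),(183,239),.015),railR=((740,482),(730,400),.015))
for k,(a,b,z) in P.items():
    a,b=S(*a),T(*b);print(k,onz("scene",a,z),onz("top",b,z),*tri(a,b))
```

```text
cup [ 0.6319 -0.1978  0.086 ] [ 0.6327 -0.1998  0.086 ] [ 0.6297 -0.1991  0.0899] 0.0019012078404067436
coaster [0.515  0.3851 0.009 ] [0.516  0.3854 0.009 ] [0.5169 0.3867 0.0064] 0.0006875214611547538
mugA [0.4478 0.1644 0.088 ] [0.4489 0.1685 0.088 ] [0.4554 0.1718 0.0743] 0.0018430331706794877
mugB [ 0.4598 -0.001   0.088 ] [ 0.4621 -0.0012  0.088 ] [0.4633 0.0001 0.0834] 0.0017753936933695023
hA [0.4866 0.1267 0.075 ] [0.4867 0.1295 0.075 ] [0.491  0.1309 0.0669] 0.001796833843333909
hB [ 0.483  -0.0523  0.075 ] [ 0.4813 -0.0512  0.075 ] [ 0.4816 -0.052   0.076 ] 0.0018483150428032326
grip [ 0.5846 -0.3241  0.062 ] [ 0.5848 -0.3231  0.062 ] [ 0.5868 -0.3237  0.0587] 0.0006282214374187055
h1tip [0.5886 0.0742 0.2   ] [0.5922 0.0742 0.2   ] [0.5948 0.0764 0.1938] 0.0024652773429247672
h0tip [ 0.594  -0.0643  0.2   ] [ 0.6001 -0.0694  0.2   ] [ 0.5961 -0.0671  0.2015] 0.007471955900316221
jar [0.6588 0.4586 0.106 ] [0.6555 0.4558 0.106 ] [0.6487 0.4494 0.118 ] 0.0006122403119659829
upL [0.69   0.2834 0.    ] [0.6895 0.2816 0.    ] [0.6858 0.2798 0.0059] 0.0007949545309404413
upR [ 0.7112 -0.1183  0.    ] [ 0.7063 -0.1213  0.    ] [ 0.6946 -0.1227  0.0208] 0.0008362701462588189
barL [0.6731 0.2716 0.19  ] [0.6778 0.2669 0.19  ] [0.6723 0.2672 0.1942] 0.006467361508995907
barR [ 0.6873 -0.1198  0.19  ] [ 0.6922 -0.1193  0.19  ] [ 0.6981 -0.1177  0.1794] 0.002596605725177242
j1 [0.7003 0.0773 0.185 ] [0.6947 0.0785 0.185 ] [0.6921 0.0755 0.1917] 0.004530299975590973
j0 [ 0.6973 -0.0585  0.185 ] [ 0.698  -0.0617  0.185 ] [ 0.6923 -0.0616  0.1918] 0.0027030513151909265
railL [0.5582 0.2559 0.015 ] [0.5612 0.2551 0.015 ] [0.5618 0.2571 0.0113] 0.0027881495532547083
railR [ 0.5748 -0.3114  0.015 ] [ 0.5785 -0.3086  0.015 ] [ 0.588  -0.3102 -0.0044] 0.00013382962666222875
```

```bash
cat >> h.py <<'E'
from scipy.spatial.transform import Rotation as Ro
np.set_printoptions(precision=4,suppress=True)
def st():
    s=bot.observe();return np.array(s["tool_pos"]),Ro.from_quat(s["tool_rot"]),s
def Rt(yaw):
    c,s=np.cos(yaw),np.sin(yaw);return Ro.from_matrix(np.array([[-s,c,0],[c,s,0],[0,0,-1.]]))
def to(x,y,z,yaw):
    "yaw (deg) of tool y; prints rotation (tool axes) and, after turning, the translation in the turned axes"
    p,R,s=st();T=Rt(np.deg2rad(yaw))
    print("rot",(R.inv()*T).as_rotvec(),"then shift",T.inv().apply(np.array([x,y,z])-p),"t",round(s["time_s"],2))
def wray(uv,pose=None):
    i=bot.camera_info("wrist");K=i["camera_matrix"];M=i["T_tool_cam"];p,R=pose or st()[:2]
    a=np.array([uv[0]-K[0,2],uv[1]-K[1,2]]);r=np.linalg.norm(a);th=r/K[0,0]
    d=np.r_[a/r*np.sin(th)*[1,-1],-np.cos(th)] if r else np.array([0,0,-1.])
    return p+R.apply(M[:3,3]),R.apply(M[:3,:3]@d)
def wonz(uv,z,pose=None):
    c,d=wray(uv,pose);return c+d*(z-c[2])/d[2]
def wpx(P,pose=None):
    i=bot.camera_info("wrist");K=i["camera_matrix"];M=i["T_tool_cam"];p,R=pose or st()[:2]
    q=M[:3,:3].T@(R.inv().apply(np.array(P)-p)-M[:3,3]);rr=np.hypot(q[0],q[1]);th=np.arctan2(rr,-q[2])
    return np.array([K[0,2]+K[0,0]*th*q[0]/rr,K[1,2]-K[0,0]*th*q[1]/rr])
E
python3 - <<'E'
from h import *
to(.6,-.21,.34,90)
S=lambda x,y:(195+(x+.5)/3-.5,150+(y+.5)/3-.5)
T=lambda x,y:(185+(x+.5)/2.6-.5,140+(y+.5)/2.6-.5)
for a,b in(((658,65),(615,12)),((640,160),(600,85)),((680,10),(622,-45))):print(tri(S(*a),T(*b)))
E
```

```text
rot [-0.0017 -0.0003 -0.2238] then shift [-0.4669 -0.7949 -0.0371] t 0.1
(array([ 0.861 , -0.0926,  0.1772]), np.float64(0.0006384985986298799))
(array([ 0.8705, -0.091 ,  0.0395]), np.float64(0.0026995392160326062))
(array([ 0.9207, -0.0841,  0.194 ]), np.float64(0.008212697788669525))
```

```bash
R='-0.0311 -0.053 -0.0025'; 
python3 inch.py '-0.0017 -0.0003 -0.1119 0 0 0 1;0 0 -0.1119 0 0 0 1;0 0 0 -0.0311 -0.053 -0.0025 1;0 0 0 -0.0311 -0.053 -0.0025 1;0 0 0 -0.0311 -0.053 -0.0025 1'
python3 inch.py '0 0 0 -0.0311 -0.053 -0.0025 1;0 0 0 -0.0311 -0.053 -0.0025 1;0 0 0 -0.0311 -0.053 -0.0025 1;0 0 0 -0.0311 -0.053 -0.0025 1;0 0 0 -0.0311 -0.053 -0.0025 1'
python3 inch.py '0 0 0 -0.0311 -0.053 -0.0025 1;0 0 0 -0.0311 -0.053 -0.0025 1;0 0 0 -0.0311 -0.053 -0.0025 1;0 0 0 -0.0311 -0.053 -0.0025 1;0 0 0 -0.0311 -0.053 -0.0025 1'
python3 inch.py '0 0 0 -0.0311 -0.053 -0.0025 1;0 0 0 -0.0311 -0.053 -0.0025 1;0 0 0 0 0 0 1;0 0 0 0 0 0 1'
python3 - <<'E'
from h import *
to(.6325,-.199,.34,90)
p,R,s=st();im=bot.camera("wrist");cv2.imwrite("pics/w1.png",im)
print(p,R.as_quat(),wpx([.6325,-.199,.086]),wpx([.585,-.3235,.062]))
E
```

```text
time_s: 0.72
tool_pos: [0.227, 0.4244, 0.3105]
tool_rot: [-0.0, 1.0, 0.0, 0.0]
force: [1.8, -0.1, 0.1]
grip_width: 1.001
gripper_force: 0.0
time_s: 1.35
tool_pos: [0.3824, 0.1592, 0.3232]
tool_rot: [-0.0, 1.0, 0.001, 0.0]
force: [2.1, 1.0, -0.9]
grip_width: 0.997
gripper_force: 0.0
time_s: 1.98
tool_pos: [0.5381, -0.106, 0.3352]
tool_rot: [0.0, 1.0, 0.001, 0.0]
force: [-0.1, 0.6, 0.3]
grip_width: 1.006
gripper_force: 0.0
time_s: 2.48
tool_pos: [0.5996, -0.2101, 0.3394]
tool_rot: [0.0, 1.0, 0.001, -0.001]
force: [0.0, 1.1, 0.5]
grip_width: 0.996
gripper_force: 0.0
rot [ 0.0027 -0.0011 -0.0004] then shift [-0.0329  0.0111 -0.0006] t 2.48
[ 0.5996 -0.2101  0.3394] [ 0.0002  1.      0.0013 -0.0006] [323.92   243.1233] [196.2818 189.0656]
```

View pics/w1.png

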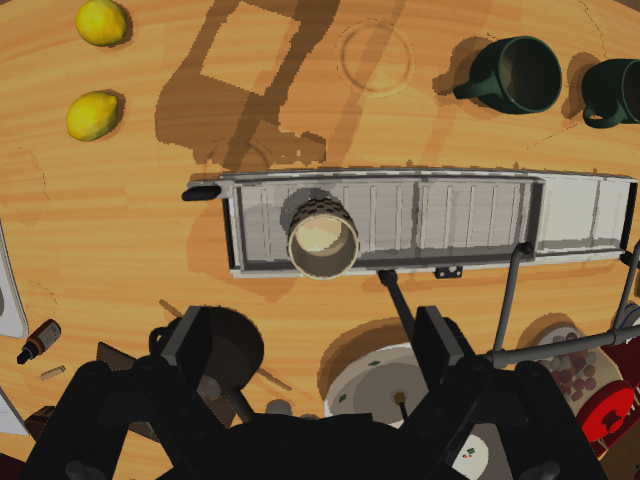

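The wrist view shows the cup rim centred at (323,244), as predicted, the grip at (201,190) and the right hook tip at (527,247). The predictions agree, so I'll grasp the cup.

```bash
python3 inch.py '0 0 -0.0004 -0.0329 0.011 0.03 1;0 0 0 0 0 0.06 1;0 0 0 0 0 0.06 1;0 0 0 0 0 0 1'
python3 - <<'E'
from h import *
pose=(np.array([.5996,-.2101,.3394]),Ro.from_quat([.0002,1,.0013,-.0006]))
print("cup",wonz((323,244.5),.086,pose),"grip",wonz((201,188),.062,pose),wonz((184,190),.062,pose),wonz((221,187),.062,pose),"tip0",wonz((527,246),.2,pose),"upR",wonz((387,277),.01,pose),"traycorner R front",wonz((226,183),.034,pose),"tray L front",wonz((541,181),.034,pose))
to(.632,-.1985,.112,90)
E
```

```text
time_s: 3.02
tool_pos: [0.6298, -0.1963, 0.1843]
tool_rot: [-0.001, 1.0, 0.003, -0.005]
force: [-0.3, 0.0, 0.1]
grip_width: 1.0
gripper_force: 0.0
cup [ 0.6332 -0.2005  0.086 ] grip [ 0.5834 -0.3188  0.062 ] [ 0.5849 -0.3367  0.062 ] [ 0.583  -0.2984  0.062 ] tip0 [ 0.5943 -0.0657  0.2   ] upR [ 0.7019 -0.1209  0.01  ] traycorner R front [ 0.5841 -0.2998  0.034 ] tray L front [0.5747 0.0566 0.034 ]
rot [ 0.0058 -0.0103  0.0022] then shift [-0.0022 -0.0022  0.0723] t 3.02
```

```bash
python3 inch.py '0.005 -0.009 0.002 -0.002 -0.003 0.024 1;0 0 0 0 0 0.024 1;0 0 0 0 0 0.024 1;0 0 0 0 0 0 1;0 0 0 0 0 0 1'
python3 inch.py '0 0 0 0 0 0 0.6;0 0 0 0 0 0 0.6;0 0 0 0 0 0 0.6;0 0 0 0 0 0 0.6' 40
python3 inch.py '0 0 0 0 0 0 0.6;0 0 0 0 0 -0.03 0.6;0 0 0 0 0 -0.06 0.6;0 0 0 0 0 -0.06 0.6;0 0 0 0 0 -0.06 0.6' 
python3 -c "
from h import *
to(.5,0,.37,90)"
```

```text
time_s: 3.65
tool_pos: [0.6364, -0.202, 0.1227]
tool_rot: [0.001, 1.0, -0.003, 0.007]
force: [-0.2, -0.5, 0.2]
grip_width: 1.003
gripper_force: 0.0
time_s: 4.15
tool_pos: [0.6363, -0.2019, 0.1218]
tool_rot: [0.001, 1.0, -0.002, 0.007]
force: [-0.3, 1.2, 5.8]
grip_width: 0.768
gripper_force: 45.3
time_s: 4.78
tool_pos: [0.6327, -0.2011, 0.3311]
tool_rot: [0.001, 1.0, -0.002, 0.005]
force: [1.3, -0.2, -1.8]
grip_width: 0.771
gripper_force: 45.3
rot [-0.0037  0.0104 -0.0017] then shift [ 0.1327  0.2011 -0.0389] t 4.78
```

```bash
python3 inch.py '-0.004 0.01 -0.002 0 0 -0.04 0.6;0 0 0 0.013 0.059 0 0.6;0 0 0 0.013 0.059 0 0.6;0 0 0 0.013 0.059 0 0.6;0 0 0 0.013 0.059 0 0.6'
python3 inch.py '0 0 0 0.013 0.059 0 0.6;0 0 0 0.013 0.059 0 0.6;0 0 0 0.013 0.059 0 0.6;0 0 0 0.013 0.059 0.02 0.6;0 0 0 0.013 0.059 0.03 0.6'
python3 inch.py '0 0 0 0 0 0.05 0.6;0 0 0 0 0 0.03 0.6;0 0 0 0 0 0 0.6;0 0 0 0 0 0 0.6'
python3 - <<'E'
from h import *
p,R,s=st();im=bot.camera("wrist");cv2.imwrite("pics/w2.png",im)
print(p,R.as_quat(),wpx([.5155,.3855,.009]));to(.5155,.3855,.25,90)
E
```

```text
time_s: 5.4
tool_pos: [0.5798, 0.0367, 0.3693]
tool_rot: [-0.0, 1.0, 0.0, 0.0]
force: [0.9, 0.6, -1.0]
grip_width: 0.772
gripper_force: 45.3
time_s: 6.02
tool_pos: [0.516, 0.3265, 0.3228]
tool_rot: [-0.0, 1.0, 0.001, 0.001]
force: [0.3, -0.4, -0.9]
grip_width: 0.775
gripper_force: 45.3
time_s: 6.52
tool_pos: [0.5171, 0.3247, 0.2437]
tool_rot: [-0.0, 1.0, 0.001, 0.001]
force: [0.2, -1.2, -2.1]
grip_width: 0.77
gripper_force: 45.4
[0.5171 0.3247 0.2437] [-0.     1.     0.001  0.001] [383.6972 211.4075]
rot [ 0.0026  0.0032 -0.    ] then shift [ 0.0018  0.0608 -0.0057] t 6.58
```

View pics/w2.png

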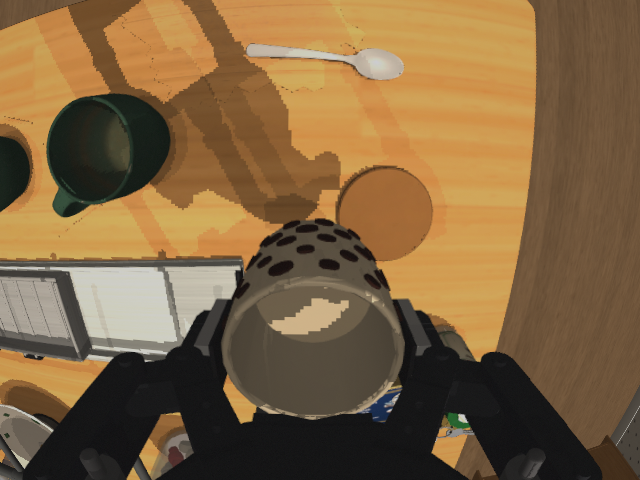

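Run:
```python
from h import *
p,R,s=st();z=p[2]-.036
for d in(0,-.0035):print([wpx([p[0]+d+.0345*a,p[1]+.0345*b,z]) for a,b in((-1,0),(1,0),(0,1),(0,-1))])
print(wonz((385,213),.009),[wonz(u,.009) for u in((337,212),(433,212),(386,165),(384,261))])
```

```text
[array([315.5886, 273.7342]), array([314.7644, 426.9544]), array([410.9292, 359.2006]), array([218.8924, 359.8395])]
[array([315.6296, 263.3158]), array([314.8024, 421.316 ]), array([412.234, 351.487]), array([217.6527, 352.11  ])]
[0.5169 0.3867 0.009 ] [array([0.5162, 0.3453, 0.009 ]), array([0.5155, 0.4303, 0.009 ]), array([0.4754, 0.3856, 0.009 ]), array([0.5614, 0.3887, 0.009 ])]
```

Coaster centre is about (385,212), unmoved; the cup is held squarely. Moving over and lowering it.

```bash
python3 inch.py '0.0026 0.003 0 0 0.0625 0 0.6;0 0 0 0 0 0.05 0.6;0 0 0 0 0 0.04 0.6;0 0 0 0 0 0.022 0.6;0 0 0 0 0 0 0.6'
python3 inch.py '0 0 0 0 0 0 0.6;0 0 0 0 0 0 0.6'
python3 - <<'E'
from h import *
print(st()[0],wpx([.516,.3875,.009]))
cv2.imwrite("pics/s3.png",bot.camera("scene"))
E
```

```text
time_s: 7.2
tool_pos: [0.5162, 0.3866, 0.1289]
tool_rot: [-0.0, 1.0, -0.001, -0.002]
force: [-0.3, 0.4, -1.0]
grip_width: 0.772
gripper_force: 45.6
time_s: 7.45
tool_pos: [0.5172, 0.3873, 0.1322]
tool_rot: [-0.0, 1.0, 0.0, 0.0]
force: [-0.1, -0.8, -0.7]
grip_width: 0.772
gripper_force: 45.6
[0.5172 0.3873 0.1322] [314.3575 264.1301]
```

```bash
python3 inch.py '0 0 0 0 0 0.004 0.6;0 0 0 0 0 0.003 0.6;0 0 0 0 0 0 0.6;0 0 0 0 0 0 0.6'
python3 inch.py '0 0 0 0 0 0.003 0.6;0 0 0 0 0 0 0.6;0 0 0 0 0 0 0.6'
python3 inch.py '0 0 0 0 0 0.002 0.6;0 0 0 0 0 0 0.6;0 0 0 0 0 0 0.6'
```

```text
time_s: 8.0
tool_pos: [0.5162, 0.3868, 0.1222]
tool_rot: [-0.0, 1.0, -0.001, -0.002]
force: [0.3, -0.1, -2.3]
grip_width: 0.776
gripper_force: 31.4
time_s: 8.38
tool_pos: [0.5162, 0.3869, 0.1194]
tool_rot: [-0.0, 1.0, -0.001, -0.002]
force: [-0.2, 1.6, -0.5]
grip_width: 0.77
gripper_force: 48.5
time_s: 8.75
tool_pos: [0.5162, 0.3869, 0.1193]
tool_rot: [-0.0, 1.0, -0.001, -0.001]
force: [-3.6, -2.5, 6.2]
grip_width: 0.774
gripper_force: 49.3
```

```bash
python3 inch.py '0 0 0 0 0 0 0.85;0 0 0 0 0 0 0.9;0 0 0 0 0 0 1;0 0 0 0 0 0 1;0 0 0 0 0 0 1'
python3 inch.py '0 0 0 0 0 -0.03 1;0 0 0 0 0 -0.06 1;0 0 0 0 0 -0.06 1;0 0 0 0 0 0 1;0 0 0 0 0 0 1'
python3 - <<'E'
from h import *
p,R,s=st();im=bot.camera("wrist");print(p,R.as_quat());to(.584,-.318,.2,91.7)
crop(im,"pics/w4.png",220,130,200,200,2.5)
E
```

```text
time_s: 9.38
tool_pos: [0.5162, 0.3868, 0.1173]
tool_rot: [-0.0, 1.0, -0.001, -0.002]
force: [0.4, 0.3, -0.1]
grip_width: 1.0
gripper_force: 0.0
time_s: 10.0
tool_pos: [0.5167, 0.3872, 0.2673]
tool_rot: [-0.0, 1.0, -0.001, -0.002]
force: [0.2, -1.3, -0.0]
grip_width: 1.001
gripper_force: 0.0
[0.5167 0.3872 0.2673] [-0.0002  1.     -0.0009 -0.0016]
rot [-0.0032 -0.0053 -0.0293] then shift [-0.0466 -0.7067  0.0657] t 10.05
```

View pics/w4.png

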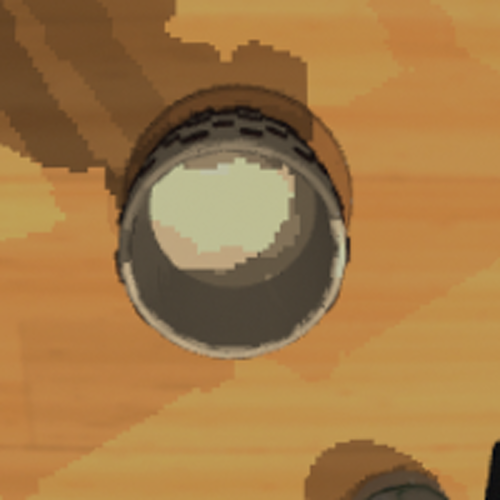

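Run:
```python
from h import *
pose=(np.array([.5167,.3872,.2673]),Ro.from_quat([-.0002,1,-.0009,-.0016]))
f=lambda x,y,z:wonz((220+x/2.5,130+y/2.5),z,pose)
print("rim",f(233,248,.083),f(119,248,.083),f(346,248,.083),f(233,138,.083),f(233,358,.083))
print("coaster top/right/left edge",f(238,85,.009),f(353,195,.009),f(112,190,.009))
```

```text
rim [0.5136 0.3865 0.083 ] [0.5136 0.3538 0.083 ] [0.5135 0.419  0.083 ] [0.4817 0.3865 0.083 ] [0.5479 0.3866 0.083 ]
coaster top/right/left edge [0.4762 0.3883 0.009 ] [0.5162 0.4304 0.009 ] [0.5144 0.3425 0.009 ]
```

The cup sits centred on the coaster to within about 4 mm. Next I'll push the tray left with closed fingers on the right end of the grip plate, which keeps the wrist camera clear of the hooks.

```bash
python3 inch.py '-0.003 -0.005 -0.0293 0 0 0 0;0 0 0 -0.0035 -0.06 -0.0026 0;0 0 0 -0.0035 -0.06 -0.0026 0;0 0 0 -0.0035 -0.06 -0.0026 0;0 0 0 -0.0035 -0.06 -0.0026 0' 40
python3 inch.py '0 0 0 -0.0035 -0.06 -0.0026 0;0 0 0 -0.0035 -0.06 -0.0026 0;0 0 0 -0.0035 -0.06 -0.0026 0;0 0 0 -0.0035 -0.06 -0.0026 0;0 0 0 -0.0035 -0.06 -0.0026 0'
python3 inch.py '0 0 0 -0.0035 -0.06 -0.0026 0;0 0 0 -0.0035 -0.06 -0.0026 0;0 0 0 -0.0035 -0.06 -0.0026 0;0 0 0 -0.0035 -0.06 -0.0026 0;0 0 0 0 0 0 0'
python3 inch.py '0 0 0 0 0 0 0;0 0 0 0 0 0 0'
python3 - <<'E'
from h import *
p,R,s=st();im=bot.camera("wrist");print(p,R.as_quat());to(.585,-.385,.112,91.7)
cv2.imwrite("pics/w5.png",im)
E
```

```text
time_s: 10.68
tool_pos: [0.5373, 0.1458, 0.2761]
tool_rot: [-0.016, 1.0, 0.0, -0.0]
force: [1.0, 0.4, -0.1]
grip_width: 0.002
gripper_force: 0.0
time_s: 11.3
tool_pos: [0.5638, -0.1536, 0.2889]
tool_rot: [-0.015, 1.0, 0.001, -0.0]
force: [-0.1, 0.1, -0.7]
grip_width: -0.001
gripper_force: 0.0
time_s: 11.92
tool_pos: [0.5842, -0.3957, 0.2953]
tool_rot: [-0.013, 1.0, 0.002, -0.002]
force: [0.7, 1.5, -0.5]
grip_width: -0.002
gripper_force: 0.0
time_s: 12.18
tool_pos: [0.5855, -0.3898, 0.3008]
tool_rot: [-0.016, 1.0, 0.001, 0.001]
force: [-0.6, 0.1, 0.3]
grip_width: 0.004
gripper_force: 0.0
[ 0.5855 -0.3898  0.3008] [-0.0158  0.9999  0.0006  0.001 ]
rot [0.0007 0.0023 0.0021] then shift [0.0005 0.0047 0.1892] t 12.22
```

View pics/w5.png

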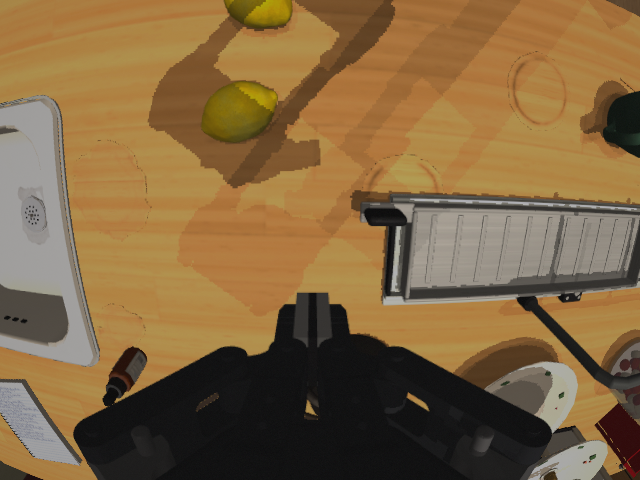

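Run:
```python
from h import *
for u in((366,216),(407,216),(369,207),(408,209)):print(u,wonz(u,.062),wonz(u,.04))
```

```text
(366, 216) [ 0.5873 -0.3439  0.062 ] [ 0.5933 -0.3404  0.04  ]
(407, 216) [ 0.5858 -0.3072  0.062 ] [ 0.5917 -0.3011  0.04  ]
(369, 207) [ 0.5792 -0.3419  0.062 ] [ 0.5846 -0.3382  0.04  ]
(408, 209) [ 0.5795 -0.307   0.062 ] [ 0.5849 -0.3008  0.04  ]
```

```bash
python3 inch.py '0 0.002 0.002 0.002 0 0.06 0;0 0 0 0 0 0.06 0;0 0 0 0 0 0.05 0;0 0 0 0 0 0.018 0;0 0 0 0 0 0 0'
python3 inch.py '0 0 0 0 0.01 0 0;0 0 0 0 0.005 0 0;0 0 0 0 0 0 0'
python3 -c "
from h import *
to(.585,-.175,.111,91.7)"
```

```text
time_s: 12.85
tool_pos: [0.5834, -0.3903, 0.1123]
tool_rot: [-0.014, 1.0, 0.001, -0.001]
force: [0.7, 0.2, 1.2]
grip_width: -0.002
gripper_force: 0.0
time_s: 13.22
tool_pos: [0.5835, -0.3757, 0.1143]
tool_rot: [-0.014, 1.0, -0.0, 0.001]
force: [0.5, -0.5, -0.7]
grip_width: -0.002
gripper_force: 0.0
rot [-0.0004  0.0017 -0.0012] then shift [-0.0074  0.2006  0.0033] t 13.22
```

```bash
python3 inch.py '0 0 0 0 0.012 0.001 0;0 0 0 0 0.012 0.001 0;0 0 0 0 0.012 0 0;0 0 0 0 0.012 0 0;0 0 0 0 0.012 0 0'
python3 inch.py '0 0 0 0 0.012 0 0;0 0 0 0 0.012 0 0;0 0 0 0 0.012 0 0;0 0 0 0 0.012 0 0;0 0 0 0 0.012 0 0'
python3 inch.py '0 0 0 0 0.012 0 0;0 0 0 0 0.012 0 0;0 0 0 0 0.012 0 0;0 0 0 0 0 0 0;0 0 0 0 0 0 0'
```

```text
time_s: 13.85
tool_pos: [0.5811, -0.3153, 0.1105]
tool_rot: [-0.014, 1.0, 0.0, -0.0]
force: [-0.2, -2.8, 0.2]
grip_width: 0.005
gripper_force: 1.0
time_s: 14.48
tool_pos: [0.5795, -0.2553, 0.1105]
tool_rot: [-0.014, 1.0, 0.001, -0.0]
force: [-1.9, -1.9, 0.3]
grip_width: -0.002
gripper_force: 1.0
time_s: 15.1
tool_pos: [0.5788, -0.2199, 0.1108]
tool_rot: [-0.014, 1.0, 0.001, 0.0]
force: [0.2, -0.0, 1.2]
grip_width: 0.0
gripper_force: 0.0
```

```bash
python3 inch.py '0 0 0 0 0.008 0 0;0 0 0 0 0.008 0 0;0 0 0 0 0.006 0 0;0 0 0 0 0 0 0'
python3 inch.py '0 0 0 0 0.006 0 0;0 0 0 0 0.006 0 0;0 0 0 0 0 0 0'
python3 inch.py '0 0 0 0 0.004 0 0;0 0 0 0 0.004 0 0;0 0 0 0 0 0 0'
python3 inch.py '0 0 0 0 0.004 0 0;0 0 0 0 0.004 0 0;0 0 0 0 0 0 0'
```

```text
time_s: 15.6
tool_pos: [0.578, -0.1973, 0.1106]
tool_rot: [-0.014, 1.0, 0.001, -0.0]
force: [-1.0, 0.0, 1.3]
grip_width: -0.002
gripper_force: 0.0
time_s: 15.98
tool_pos: [0.5776, -0.1854, 0.1106]
tool_rot: [-0.014, 1.0, 0.001, -0.0]
force: [0.2, -0.3, -0.3]
grip_width: -0.001
gripper_force: 0.0
time_s: 16.35
tool_pos: [0.5774, -0.1777, 0.1106]
tool_rot: [-0.014, 1.0, 0.001, -0.0]
force: [-0.1, -0.2, -0.4]
grip_width: 0.001
gripper_force: 0.0
time_s: 16.73
tool_pos: [0.5771, -0.1705, 0.1106]
tool_rot: [-0.014, 1.0, 0.0, -0.0]
force: [-0.4, -3.5, -0.1]
grip_width: 0.001
gripper_force: 1.4
```

```bash
python3 inch.py '0 0 0 0 0.003 0 0;0 0 0 0 0 0 0'
python3 inch.py '0 0 0 0 0.003 0 0;0 0 0 0 0 0 0'
python3 inch.py '0 0 0 0 0.003 0 0;0 0 0 0 0 0 0'
```

```text
time_s: 16.98
tool_pos: [0.5772, -0.1663, 0.1106]
tool_rot: [-0.014, 1.0, 0.001, -0.0]
force: [-0.1, 0.3, -0.5]
grip_width: 0.004
gripper_force: 0.0
time_s: 17.23
tool_pos: [0.5771, -0.1655, 0.1108]
tool_rot: [-0.013, 1.0, -0.001, -0.0]
force: [0.9, -7.6, -1.9]
grip_width: -0.001
gripper_force: 3.9
time_s: 17.48
tool_pos: [0.577, -0.1649, 0.1109]
tool_rot: [-0.013, 1.0, -0.004, 0.0]
force: [0.9, -16.5, -2.7]
grip_width: 0.002
gripper_force: 8.2
```

The roller caught (the force dropped, then rose to 16 N against the stop), so the tray is home. Backing off to view the mugs and hooks.

```bash
python3 inch.py '0 0 0 0 -0.03 0 0;0 0 0 0 0 -0.05 0.4;0 0 0 0 0 -0.06 0.4;0 0 0 0 0 -0.06 0.4;0 0 0 0.025 0.045 -0.03 0.4'
python3 inch.py '0 0 0 0.025 0.055 -0.01 0.4;0 0 0 0.025 0.055 0 0.4;0 0 0 0.025 0.055 0 0.4;0 0 0 0.01 0.055 0 0.4;0 0 0 0 0 0 0.4'
python3 inch.py '0 0 0 0 0 0 0.4;0 0 0 0 0 0 0.4'
python3 - <<'E'
from h import *
p,R,s=st();im=bot.camera("wrist");print(p,R.as_quat())
cv2.imwrite("pics/w6.png",im)
E
```

```text
time_s: 18.1
tool_pos: [0.5524, -0.1478, 0.314]
tool_rot: [-0.013, 1.0, 0.0, 0.002]
force: [-0.1, 1.0, 0.9]
grip_width: 0.399
gripper_force: 0.0
time_s: 18.73
tool_pos: [0.4594, 0.0741, 0.3216]
tool_rot: [-0.017, 1.0, 0.001, 0.0]
force: [-0.1, 0.3, -0.6]
grip_width: 0.397
gripper_force: 0.0
time_s: 18.98
tool_pos: [0.4609, 0.0696, 0.3208]
tool_rot: [-0.013, 1.0, 0.0, -0.0]
force: [-0.1, -1.2, 0.6]
grip_width: 0.4
gripper_force: 0.0
[0.4609 0.0696 0.3208] [-0.0131  0.9999  0.0005 -0.0004]
```

View pics/w6.png

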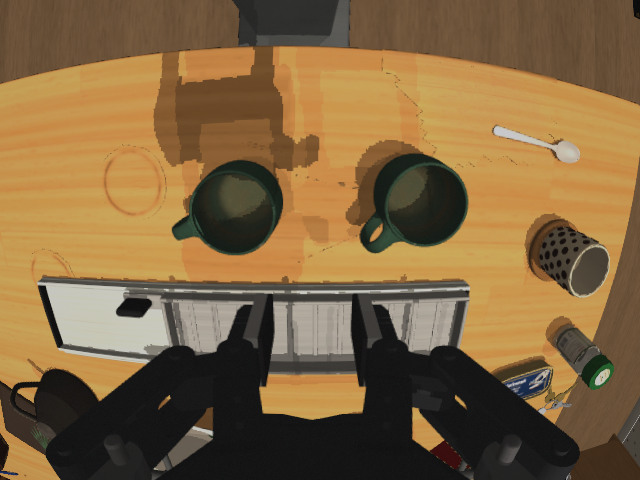

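Run:
```python
from h import *
crop(cv2.convertScaleAbs(cv2.imread("pics/w6.png"),alpha=1.8),"pics/w6c.png",165,145,310,120,2.5)
```

```text
(no output)
```

View pics/w6c.png

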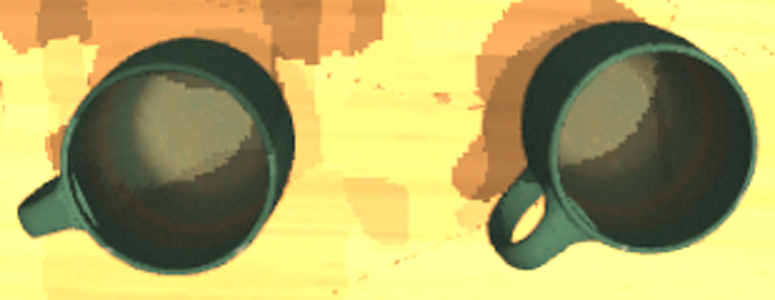

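Run:
```python
from h import *
pose=(np.array([.4609,.0696,.3208]),Ro.from_quat([-.0131,.9999,.0005,-.0004]))
f=lambda x,y,z:wonz((165+(x+.5)/2.5-.5,145+(y+.5)/2.5-.5),z,pose)
g=lambda P:(wpx(P,pose)-[165,145]+.5)*2.5-.5
for n,e,angs in(("B",((62,168),(278,168),(170,62),(170,274)),(-55,-65,-75)),("A",((552,148),(756,148),(654,43),(654,252)),(-35,-45,-55))):
    E=[f(*u,.088) for u in e];c=np.r_[(E[0]+E[1])[:1]/2*0+np.mean([E[2][0],E[3][0]]),np.mean([E[0][1],E[1][1]])]
    print(n,c,"radii",(E[1][1]-E[0][1])/2,(E[3][0]-E[2][0])/2)
    for a in angs:
        d=np.array([np.cos(np.deg2rad(a)),np.sin(np.deg2rad(a))]);m=np.array([-d[1],d[0]])
        P=lambda u,v,z:np.r_[c+d*u+m*v,z]
        print(a,"strap mid",g(P(50,0,0)*[.001]*0+P(.05,0,.074)),"outer end",g(P(.071,.0065,.05)),g(P(.071,-.0065,.05)),"edges u=.06 z=.07",g(P(.06,.0065,.07)),g(P(.06,-.0065,.07)),"hole",g(P(.051,0,.04)),g(P(.051,0,.067)))
```

```text
B [0.4607 0.0001] radii 0.03808819787614971 0.03759088199109631
-55 strap mid [ 71.7611 234.5508] outer end [ 61.116  255.2594] [ 41.7895 229.8357] edges u=.06 z=.07 [ 66.0747 258.3818] [ 45.5216 231.377 ] hole [ 94.5161 208.8624] [ 75.2343 229.9825]
-65 strap mid [ 59.2853 214.9529] outer end [ 42.5507 231.0251] [ 27.5548 202.766 ] edges u=.06 z=.07 [ 49.0335 236.8547] [ 33.082  206.8667] hole [ 82.9911 190.4605] [ 62.7782 210.3578]
-75 strap mid [ 50.1693 193.5943] outer end [ 28.1136 204.0655] [ 17.9271 173.6839] edges u=.06 z=.07 [ 35.6615 212.845 ] [ 24.8175 180.6406] hole [ 74.6543 170.4117] [ 53.6924 188.9689]
A [0.4486 0.168 ] radii 0.03755475624419671 0.03711691975923345
-35 strap mid [559.2357 247.1032] outer end [526.1604 276.1911] [501.1531 257.9893] edges u=.06 z=.07 [553.1257 273.504 ] [526.9785 254.1856] hole [541.2618 220.5901] [553.9347 242.8629]
-45 strap mid [542.7914 232.1635] outer end [502.187  258.8951] [480.5996 236.1983] edges u=.06 z=.07 [531.6586 258.3529] [509.1873 234.2965] hole [525.7269 206.4825] [537.4233 227.8851]
-55 strap mid [529.1705 214.2264] outer end [481.4655 237.2917] [464.0513 210.6431] edges u=.06 z=.07 [513.0865 239.32  ] [495.0731 211.114 ] hole [512.8455 189.6081] [523.7375 209.9119]
```

```bash
python3 inch.py '0 0 -0.137 0 0 0 0.4;0 0 -0.137 0 0 0 0.4;0 0 -0.136 0 0 0 0.4;0 0 0 0 0 0 0.4;0 0 0 0 0 0 0.4'
python3 -c "
from h import *
to(.4457,.0323,.20,115)"
```

```text
time_s: 19.65
tool_pos: [0.4608, 0.07, 0.3208]
tool_rot: [-0.215, 0.977, 0.001, -0.0]
force: [0.6, -0.7, -0.1]
grip_width: 0.403
gripper_force: 0.0
rot [ 0.0012 -0.0002 -0.0024] then shift [ 0.0296 -0.0278  0.1208] t 19.65
```

```bash
python3 inch.py '0.001 0 -0.0024 0.015 -0.014 0.03 0.4;0 0 0 0.0146 -0.0138 0.03 0.4;0 0 0 0 0 0.06 0.4;0 0 0 0 0 0 0.4;0 0 0 0 0 0 0.4'
python3 inch.py '0 0 0 0 0 0 0.4'
python3 -c "
from h import *
to(.4457,.0323,.13,115)
p,R,s=st();im=bot.camera('wrist');print(p,R.as_quat(),wpx(p+[0,0,-.09]))
crop(im,'pics/w7.png',160,100,320,240,2)"
```

```text
time_s: 20.27
tool_pos: [0.4464, 0.0328, 0.2035]
tool_rot: [-0.218, 0.976, -0.0, 0.001]
force: [0.9, -0.0, 1.6]
grip_width: 0.398
gripper_force: 0.0
time_s: 20.4
tool_pos: [0.4471, 0.033, 0.2049]
tool_rot: [-0.218, 0.976, -0.001, 0.003]
force: [0.5, -0.4, 0.3]
grip_width: 0.401
gripper_force: 0.0
rot [-0.0024  0.0055  0.0037] then shift [0.0016 0.     0.0749] t 20.4
[0.4471 0.033  0.2049] [-0.2182  0.9759 -0.0006  0.003 ] [314.7398 293.872 ]
```

View pics/w7.png

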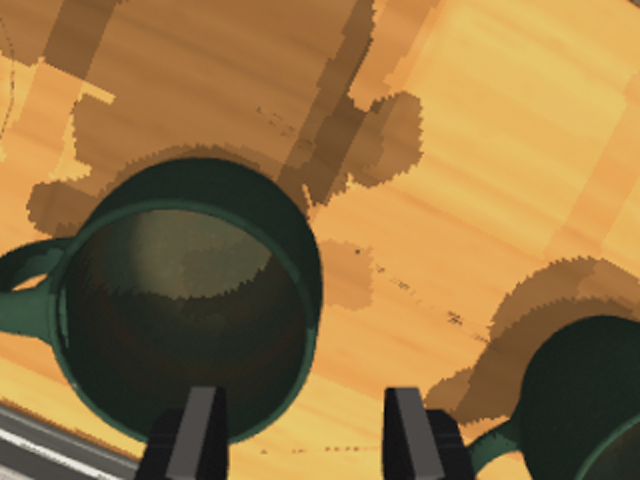

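Run:
```python
from h import *
pose=(np.array([.4471,.033,.2049]),Ro.from_quat([-.2182,.9759,-.0006,.003]))
f=lambda x,y,z:wonz((160+x/2,100+y/2),z,pose)
L,Rr,T,B=f(50,322,.088),f(318,322,.088),f(175,199,.088),f(190,446,.088)
print(L,Rr,T,B,(L+Rr)/2,np.linalg.norm(L-Rr)/2,np.linalg.norm(T-B)/2)
c=(L+Rr)/2; 
for u in((20,310),(40,312)):
    h=f(*u,.075);v=h-c;print(h,np.rad2deg(np.arctan2(v[1],v[0])),np.linalg.norm(v[:2]))
```

```text
[ 0.4738 -0.0351  0.088 ] [0.4411 0.0327 0.088 ] [ 0.426  -0.0154  0.088 ] [0.4932 0.0159 0.088 ] [ 0.4575 -0.0012  0.088 ] 0.03767098229575278 0.03705581261722337
[ 0.4815 -0.0475  0.075 ] -62.57283912063309 0.05215716597935933
[ 0.4792 -0.0413  0.075 ] -61.55285607240686 0.04564287040726368
```

```bash
python3 -c "
from h import *
to(.4439,.0307,.13,116)"
```

```text
rot [-0.0023  0.005  -0.0137] then shift [ 0.0038 -0.0007  0.0744] t 20.45
```

```bash
python3 inch.py '-0.0023 0.005 -0.0137 0.0038 -0.0007 0.03 0.4;0 0 0 0 0 0.03 0.4;0 0 0 0 0 0.0144 0.4;0 0 0 0 0 0 0.4;0 0 0 0 0 0 0.4' 60
python3 -c "
from h import *
to(.4439,.0307,.13,116)"
python3 inch.py '0 0 0 0 0 0 0;0 0 0 0 0 0 0;0 0 0 0 0 0 0;0 0 0 0 0 0 0' 60
python3 inch.py '0 0 0 0 0 -0.01 0;0 0 0 0 0 -0.03 0;0 0 0 0 0 -0.05 0;0 0 0 0 0 -0.05 0;0 0 0 0 0 0 0' 60
python3 -c "
from h import *
to(.50,.025,.31,91.7)"
```

```text
time_s: 21.08
tool_pos: [0.443, 0.0306, 0.1283]
tool_rot: [-0.225, 0.974, 0.0, -0.001]
force: [-0.4, 0.6, 0.2]
grip_width: 0.403
gripper_force: 0.0
rot [ 0.0013 -0.0026  0.0001] then shift [-0.0008 -0.0003 -0.0017] t 21.07
time_s: 21.58
tool_pos: [0.4434, 0.0305, 0.1286]
tool_rot: [-0.225, 0.974, 0.0, -0.001]
force: [1.7, -0.2, 6.3]
grip_width: 0.125
gripper_force: 59.0
time_s: 22.2
tool_pos: [0.4439, 0.0306, 0.2715]
tool_rot: [-0.225, 0.974, -0.0, 0.001]
force: [0.1, -0.0, -2.9]
grip_width: 0.124
gripper_force: 58.7
rot [-0.0004  0.002   0.4241] then shift [-0.0559 -0.0072 -0.0385] t 22.2
```

```bash
python3 inch.py '0 0 0.142 0 0 0 0;0 0 0.142 0 0 0 0;0 0 0.14 0 0 0 0;0 0 0 -0.04 -0.003 0 0;0 0 0 -0.04 -0.004 0 0' 60
python3 inch.py '0 0 0 0 0 0 0;0 0 0 0 0 0 0;0 0 0 0 0 0 0' 60
python3 - <<'E'
from h import *
to(.57,.0197,.272,91.7)
p,R,s=st();print(p,R.as_quat(),s["grip_width"])
im=bot.camera("scene");cv2.imwrite("pics/s8.png",im);cv2.imwrite("pics/t8.png",bot.camera("top"));cv2.imwrite("pics/w8.png",bot.camera("wrist"))
a=im[150:330,240:460];a=cv2.resize(cv2.convertScaleAbs(a,alpha=1.4),None,fx=2.2,fy=2.2,interpolation=2)
b=cv2.imread("pics/t8.png")[120:300,260:480];b=cv2.resize(cv2.convertScaleAbs(b,alpha=1.8),None,fx=1.4,fy=1.4,interpolation=2)
c=np.zeros((a.shape[0],a.shape[1]+b.shape[1],3),np.uint8);c[:,:a.shape[1]]=a;c[:b.shape[0],a.shape[1]:]=b
w=cv2.imread("pics/w8.png");w=cv2.resize(w,(b.shape[1],144));c[b.shape[0]:b.shape[0]+144,a.shape[1]:]=w
cv2.imwrite("pics/m8.png",c);print(c.shape)
E
```

```text
time_s: 22.82
tool_pos: [0.5235, 0.026, 0.2646]
tool_rot: [-0.015, 1.0, 0.0, -0.004]
force: [0.6, 0.1, -1.6]
grip_width: 0.119
gripper_force: 58.7
time_s: 23.2
tool_pos: [0.5223, 0.026, 0.2661]
tool_rot: [-0.015, 1.0, 0.0, -0.003]
force: [-0.2, 0.0, -1.9]
grip_width: 0.126
gripper_force: 58.3
rot [ 0.0003 -0.0058  0.0002] then shift [-0.0474 -0.0077 -0.0059] t 23.2
[0.5223 0.026  0.2661] [-0.015   0.9999  0.0001 -0.0029] 0.1263087039571079
(396, 792, 3)
```

View pics/m8.png

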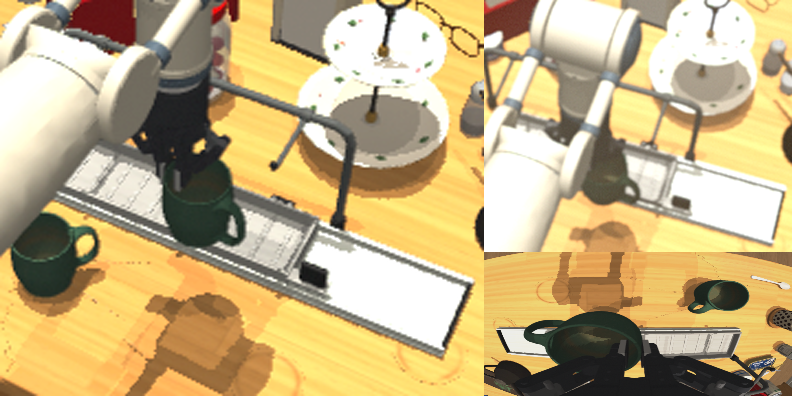

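Run:
```python
from h import *
p,R,s=st();u=np.array([-.03,1,0]);H=p-.0855*u-[0,0,.0616]
print(H,"hole scene",px("scene",H-[0,0,.0165]),"end scene",px("scene",H-.02*u-[0,0,.015]),"tip",px("scene",np.array([.5945,-.065,.2])),px("top",np.array([.5945,-.065,.2])))
print("wrist end",wpx(H-.02*u-[0,0,.01]),"strap",wpx(H+[0,0,.007]))
im=cv2.imread("pics/s8.png")
a=cv2.resize(cv2.convertScaleAbs(im[200:280,300:390],alpha=1.8),None,fx=4.4,fy=4.4,interpolation=2)
w=cv2.resize(cv2.convertScaleAbs(cv2.imread("pics/w8.png")[200:360,40:240],alpha=2),None,fx=2,fy=2,interpolation=2)
c=np.zeros((352,796,3),np.uint8);c[:a.shape[0],:396]=a;c[:320,396:]=w;cv2.imwrite("pics/m8b.png",c)
```

```text
[ 0.5252 -0.0595  0.205 ] hole scene [349.7274 245.3694] end scene [357.1479 247.8804] tip [364.325  224.6284] [379.449  221.8792]
wrist end [ 98.925 304.625] strap [117.9282 325.5132]
```

View pics/m8b.png

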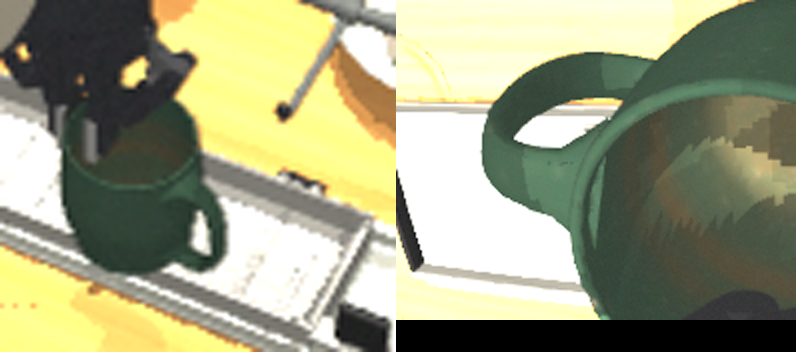

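```bash
cat > fit.py <<'E'
from h import *
from scipy.optimize import least_squares
def fit(pose,obs,dz=.1286,yawm=1.7,r=.0495):
    p=pose[0];R0=Ro.from_euler('z',yawm,degrees=True);t0=p+R0.apply([0,-r,0])-[0,0,dz]
    def T(v,m):
        g=np.array([0,r,.075]);return R0.apply(Ro.from_rotvec(v[:3]).apply(np.array(m)/1e3-g)+g+v[3:])+t0
    def res(v):
        e=[]
        for cam,uv,m in obs:
            q=wpx(T(v,m),pose) if cam=="w" else px(cam,T(v,m));e+=list((q-uv)/(4 if cam=="w" else 2))
        return np.r_[e,v[:3]/.3,v[3:]/.006]
    s=least_squares(res,np.zeros(6));print("rot deg",np.rad2deg(s.x[:3]),"shift",s.x[3:],"cost",s.cost);print("res",s.fun[:-6])
    H=T(s.x,(0,-36,67));print("handle",H,"rel TCP",H-p,"in rack axes",R0.inv().apply(H-p));return s.x
E
python3 - <<'E'
from fit import *
p,R,s=st()
fit((p,R),[("w",(116,282.5),(0,-38,74)),("w",(84,275),(0,-56,55)),("scene",(346.1,252.7),(0,-36.5,50.5)),("scene",(330,232),(0,15,88)),("w",(128.5,302),(0,-22.5,88)),("w",(232,241),(-37.5,15,88))])
E
```

```text
rot deg [ -2.5727  -7.9654 -13.0397] shift [ 0.0036 -0.0036 -0.0067] cost 13.347255705723672
res [-2.0048  1.2954  2.3817 -2.0475  1.2745 -1.1278  0.5047 -0.1288 -0.3999
  1.5534  0.6806 -1.4628]
handle [ 0.5104 -0.0617  0.2009] rel TCP [-0.0122 -0.0877 -0.0658] in rack axes [-0.0148 -0.0873 -0.0658]
```

```bash
cat > sil.py <<'E'
from h import *
from scipy.optimize import minimize
def solid():
    P=[]
    g=np.arange(-1,1.01,.05)
    y,z,x=np.meshgrid(np.arange(-56,-20,1.),np.arange(24,78,1.),np.arange(-6.5,6.6,1.625),indexing='ij')
    Q=np.c_[x.ravel(),y.ravel(),z.ravel()]
    def rr(Q,y0,y1,z0,z1,r): # rounded at outer (y0) side
        dy=np.maximum(y0+r-Q[:,1],0);dz=np.maximum(np.maximum(z0+r-Q[:,2],Q[:,2]-z1+r),0)
        return (dy**2+dz**2<=r*r)&(Q[:,1]<=y1)
    P.append(Q[rr(Q,-56,-20,24.5,76.5,20)&~(rr(Q,-46,-27,34,67,9))])
    for zz in np.arange(0,88.1,1.):
        r=37.5+3.5*np.sin(np.pi*np.clip(1-abs(zz-46)/42,0,1)/2);a=np.arange(0,2*np.pi,.02);P.append(np.c_[r*np.cos(a),15+r*np.sin(a),0*a+zz])
    a=np.arange(0,2*np.pi,.03);P+= [np.c_[q*np.cos(a),15+q*np.sin(a),0*a+z] for q in range(0,38,1) for z in(0,)]
    return np.vstack(P)/1e3
M=solid()
def wpxv(P,pose):
    i=bot.camera_info("wrist");K=i["camera_matrix"];m=i["T_tool_cam"];p,R=pose
    q=(R.inv().apply(P-p)-m[:3,3])@m[:3,:3];rr=np.hypot(q[:,0],q[:,1]);th=np.arctan2(rr,-q[:,2])
    return np.c_[K[0,2]+K[0,0]*th*q[:,0]/rr,K[1,2]-K[0,0]*th*q[:,1]/rr]
def pxv(n,P):
    i=bot.camera_info(n);K=i["camera_matrix"];E=i["extrinsics"];q=P@E[:3,:3].T+E[:3,3]
    return np.c_[K[0,2]-K[0,0]*q[:,0]/q[:,2],K[1,2]+K[1,1]*q[:,1]/q[:,2]]
def green(im):
    b,g,r=[im[...,k].astype(int) for k in range(3)];return (g>r+3)&(g>=b)&(g<150)
def splat(uv,roi,k):
    x,y,w,h=roi;m=np.zeros((h*k,w*k),np.uint8);q=np.round((uv-[x,y]+.5)*k-.5).astype(int)
    ok=(q>=0).all(1)&(q[:,0]<w*k)&(q[:,1]<h*k);q=q[ok];m[q[:,1],q[:,0]]=1
    return cv2.morphologyEx(m,cv2.MORPH_CLOSE,np.ones((3,3),np.uint8))>0
def place(v,p,dz,yawm,r):
    R0=Ro.from_euler('z',yawm,degrees=True);g=np.array([0,r,.075])
    return lambda m:R0.apply(Ro.from_rotvec(v[:3]).apply(m-g)+g+v[3:])+p+R0.apply([0,-r,0])-[0,0,dz]
def run(pose,views,dz=.1286,yawm=1.7,r=.0495):
    "views: (cam, image, roi, k)"
    obs=[(c,cv2.resize(green(im[y:y+h,x:x+w]).astype(np.uint8),None,fx=k,fy=k,interpolation=0)>0,(x,y,w,h),k) for c,im,(x,y,w,h),k in views]
    def ious(v):
        P=place(v,pose[0],dz,yawm,r)(M);o=[]
        for c,m,roi,k in obs:
            s=splat(wpxv(P,pose) if c=="w" else pxv(c,P),roi,k);o.append((s&m).sum()/(s|m).sum())
        return np.array(o)
    sc=np.array([.2,.2,.2,.006,.006,.006])
    f=lambda u:-ious(u*sc).sum()+.01*(u**2).sum()
    best=None
    for yaw in(0,-1,1):
        x0=np.zeros(6);x0[2]=yaw
        simp=np.vstack([x0]+[x0+.5*e for e in np.eye(6)])
        q=minimize(f,x0,method="Nelder-Mead",options=dict(initial_simplex=simp,maxiter=300))
        v=q.x*sc;print("iou",ious(v),"rot",np.rad2deg(v[:3]),"sh",v[3:]*1e3)
        if best is None or q.fun<best[0]:best=(q.fun,v)
    v=best[1];print("iou at 0",ious(0*v));H=place(v,pose[0],dz,yawm,r)(np.array([[0,-.036,.067],[.01,-.036,.067]]))
    R0=Ro.from_euler('z',yawm,degrees=True);print("handle",H[0],"rel TCP rack axes",R0.inv().apply(H[0]-pose[0]));return v
E
python3 - <<'E'
from sil import *
p,R,s=st()
S,Wm=cv2.imread("pics/s8.png"),cv2.imread("pics/w8.png")
for im,(x,y,w,h) in((S,(310,222,50,45)),(Wm,(60,210,100,130))):
    m=green(im[y:y+h,x:x+w]);print(m.mean());cc=cv2.connectedComponentsWithStats((~m).astype(np.uint8))[2:];print([(a.tolist(),b+[x,y]) for a,b in zip(*cc) if a[4]>15])
run((p,R),[("scene",S,(328,225,30,40),3),("w",Wm,(60,210,95,100),1)])
E
```

```text
0.4071111111111111
[([4, 1, 37, 40, 916], array([331.3417, 245.3985])), ([0, 0, 50, 45, 1287], array([336.4724, 242.7677])), ([33, 26, 5, 10, 38], array([345.    , 252.8421]))]
0.42007692307692307
[([22, 16, 78, 114, 5461], array([126.9722, 279.3126])), ([0, 0, 100, 130, 6518], array([ 91.1835, 271.7284])), ([39, 39, 55, 24, 771], array([125.2944, 260.3294])), ([92, 52, 8, 50, 249], array([156.6667, 285.2249]))]
iou [0.6968 0.8264] rot [  0.1665   6.3298 -12.5544] sh [-0.2946  0.5146  2.4726]
iou [0.6935 0.8278] rot [ -1.2694   5.4166 -12.4216] sh [-1.0309  0.5868  0.6531]
iou [0.7034 0.7965] rot [  2.0334  11.9209 -11.431 ] sh [0.2529 0.3529 3.4178]
iou at 0 [0.5841 0.414 ]
handle [ 0.505  -0.0575  0.2085] rel TCP rack axes [-0.0201 -0.083  -0.0582]
```

```bash
python3 inch.py '0 -0.006 -0.11 0 0 -0.006 0;0 0 -0.108 0 0 0 0;0 0 0 0 0 0 0;0 0 0 0 0 0 0;0 0 0 0 0 0 0' 60
python3 - <<'E'
import sil
from sil import *
def green(im):
    b,g,r=[im[...,k].astype(int) for k in range(3)];return (g>r)&(g>=b)&(g<150)
sil.green=green
p,R,s=st();print(p,R.as_quat())
S,Wm,T=bot.camera("scene"),bot.camera("wrist"),bot.camera("top")
for n,i in(("s9",S),("w9",Wm),("t9",T)):cv2.imwrite(f"pics/{n}.png",i)
x,y,w,h=310,222,50,45;print(*["".join(".#"[int(v)] for v in r) for r in green(S[y:y+h,x:x+w])],sep="\n")
run((p,R),[("scene",S,(328,225,30,40),3),("w",Wm,(60,190,95,120),1)])
E
```

```text
time_s: 23.98
tool_pos: [0.5231, 0.026, 0.2721]
tool_rot: [-0.123, 0.992, 0.0, 0.0]
force: [-0.3, -1.4, -2.8]
grip_width: 0.126
gripper_force: 58.3
[0.5231 0.026  0.2721] [-0.123   0.9924  0.0002  0.0003]
.#.#.#######.#..##.#....###########...............
......######.....###..#############...............
......######.#...###..##############..............
..#...#####....#####################..............
..##.#####......####################..............
......####.......###################..............
..#..#####...#.###.........#########..............
..#..#####.....#.............########.............
.....#####.....#...######......######.............
.....#####.....#############....#####.............
.....#####....################...####.............
.....#####...##################..#####............
.....#################################............
.....###################################..........
.....#####################################........
.....#######################################......
.....########################################.....
.....#######################
[... 1035 characters left out ...]
.......
.....##.#.#..#....................................
........#.........................................
..................................................
..................................................
........................#.........................
..................................................
....................#.....#.......................
iou [0.8021 0.8545] rot [-0.9555  5.8535 -0.2233] sh [-0.7718  0.2071  2.1534]
iou [0.7852 0.8327] rot [-4.9358  3.9936 -3.649 ] sh [ 3.6695  0.9024 -3.6379]
iou [0.8055 0.8443] rot [-0.7943  3.7058 -1.4875] sh [0.0444 0.0106 3.1816]
iou at 0 [0.7997 0.7165]
handle [ 0.5238 -0.0595  0.2141] rel TCP rack axes [-0.0018 -0.0854 -0.058 ]
```

```bash
python3 inch.py '0 0 0 0.0019 -0.0074 0.0015 0;0 0 0 -0.02 -0.0044 0 0;0 0 0 -0.02 -0.0044 0 0;0 0 0 0 0 0 0;0 0 0 0 0 0 0' 60
cat > go.py <<'E'
import sil,sys
from sil import *
def green(im):
    b,g,r=[im[...,k].astype(int) for k in range(3)];return (g>r)&(g>=b)&(g<150)
sil.green=green
def look(n,yawm,hook,**k):
    p,R,s=st();S,Wm=bot.camera("scene"),bot.camera("wrist");cv2.imwrite(f"pics/s{n}.png",S);cv2.imwrite(f"pics/w{n}.png",Wm)
    print("TCP",p,"grip",s["grip_width"]);R0=Ro.from_euler('z',1.7,degrees=True)
    h=p+R0.apply([0,-.0855,-.06]);c=px("scene",h-[0,0,.015]).astype(int);w=wpx(h,(p,R)).astype(int)
    rois=(c[0]-15,c[1]-18,28,36),(max(w[0]-55,0),max(w[1]-95,0),90,120)
    v=run((p,R),[("scene",S,rois[0],3),("w",Wm,rois[1],1)],yawm=yawm)
    H=place(v,p,.1286,yawm,.0495)(np.array([[0,-.036,.067]]))[0];d=R0.inv().apply(np.array(hook)-H);T=Ro.from_quat(R.as_quat()).inv()
    print("to hook, rack axes",d);return S,Wm
E
python3 - <<'E'
from go import *
S,W=look(10,1.7,(.6325,-.064,.19))
x,y,w,h=335,210,45,45;print(*["".join(" .:-=+*#%@"[min(9,int(v)//22)] for v in r) for r in cv2.cvtColor(S,6)[y:y+h,x:x+w]],sep="\n")
print(px("scene",np.array([.5945,-.065,.2])))
E
```

```text
time_s: 24.75
tool_pos: [0.5637, 0.0193, 0.2704]
tool_rot: [-0.123, 0.992, 0.0, -0.0]
force: [-0.1, -0.2, -2.1]
grip_width: 0.124
gripper_force: 58.4
TCP [0.5637 0.0193 0.2704] grip 0.12384698935531611
iou [0.7412 0.8424] rot [-0.2594  6.7155  1.1503] sh [-1.3238 -0.5183  0.8394]
iou [0.7451 0.8322] rot [-2.792   5.3585 -0.1845] sh [-1.7537  1.6641  0.5813]
iou [0.7399 0.8293] rot [-0.4407  5.7299 -1.819 ] sh [1.9167 0.2567 2.0858]
iou at 0 [0.7235 0.7085]
handle [ 0.5657 -0.0667  0.2099] rel TCP rack axes [-0.0005 -0.086  -0.0604]
to hook, rack axes [ 0.0668  0.0007 -0.0199]
.................-+##################*=--:-+@
. ................-+#################+=-----*
...................-+###############*=---=---
....................=###############+---==---
....................-+##############=--+==---
....................:=#############=--+*=----
.....................=############+--=##*=---
.....................-*###########=--*##*==--
.....................-*##########+--=###*===-
.....................-+##########---*###*===-
.....................:+#########---+#####*===
...........
[... 872 characters left out ...]
.............::-=+=......-+*****#*##
........................::::..:==:..:-+******
..............................-===:-+=:=*****
.............................:---=++*=-+*****
.................::::.......:-------=+=+###**
...............:=------::::-----------==+#*##
..............:=**#*---------------------=+==
:...........:==********----------------------
#+-:.....::==*****#******-------=------------
####++-=+*******#**********=------==---------
###***+********************++--------=-------
###**=**********#+***************------==----
###*+********************+**+******-------=--
#************+*+***********+*********+-------
**+=*********#*************+************-----
[364.325  224.6284]
```

```bash
python3 inch.py '0 0 0 -0.01 -0.0022 0 0;0 0 0 -0.01 -0.0022 0 0;0 0 0 -0.01 -0.0022 0 0;0 0 0 0 0 0 0' 60
python3 inch.py '0 0 0 -0.01 -0.0022 0 0;0 0 0 -0.01 -0.0022 0 0;0 0 0 -0.01 -0.0022 0 0;0 0 0 0 0 0 0' 60
python3 inch.py '0 0 0 -0.01 -0.0022 0 0;0 0 0 0 0 0 0;0 0 0 0 0 0 0' 60
python3 - <<'E'
from go import *
S,W=look(11,1.7,(.6325,-.064,.19))
x,y,w,h=350,195,45,48;print(*["".join(" .:-=+*#%@"[min(9,int(v)//22)] for v in r) for r in cv2.cvtColor(S,6)[y:y+h,x:x+w]],sep="\n")
E
```

```text
time_s: 25.35
tool_pos: [0.5955, 0.0206, 0.2701]
tool_rot: [-0.124, 0.992, 0.0, -0.0]
force: [-0.7, -0.4, -2.6]
grip_width: 0.122
gripper_force: 58.4
time_s: 25.85
tool_pos: [0.6261, 0.0215, 0.2701]
tool_rot: [-0.124, 0.992, 0.0, -0.0]
force: [-0.9, 0.4, -1.7]
grip_width: 0.119
gripper_force: 58.4
time_s: 26.22
tool_pos: [0.6357, 0.0218, 0.2705]
tool_rot: [-0.124, 0.992, 0.0, 0.0]
force: [0.8, 0.7, -1.5]
grip_width: 0.125
gripper_force: 58.4
TCP [0.6357 0.0218 0.2705] grip 0.1251637426193835
iou [0.6652 0.7663] rot [-0.8352  3.0851 -1.0495] sh [0.0026 0.5174 2.2756]
iou [0.6721 0.7813] rot [0.3181 5.0845 2.1996] sh [-4.1765  0.0312  4.126 ]
iou [0.6685 0.7708] rot [ 0.3151  3.709  -1.5816] sh [ 1.2217 -0.1708  3.9598]
iou at 0 [0.656  0.6946]
handle [ 0.6366 -0.0636  0.2125] rel TCP rack axes [-0.0016 -0.0854 -0.0581]
to hook, rack axes [-0.0041 -0.0003 -0.0225]
................:+#######%@@@@@@@@@@@@@@@%#%%
.................-:=*####%@@@@@@@@@@@@@@@@%%%
.................:----=*#@@@@@@%#%@@@@@@@%%#=
.................:------=+#@##%+-+@@@@@@@%#==
..................:::---------==-+@@@@@@@
[... 1282 characters left out ...]
----------
.........:=*****################+=====-------
:.....:-=******##################+=====------
*++++*************################++====-----
***#***************################+++=====--
******************#***################+=====:
*************************##############+====-
#**************************#############====:
+******************************###########==:
--=++***********************#***###########*.
:----=*****************************########*.
::::----+*****=+*********************######+.
:-:::::--==**--:.-+*********************###+.
-::--::-:--==+=-...-+**********************:.
--:-:------:-----=:...-+*******************:.
-----:::-----------::=-:=******************..
```

The hook arm shows as a line running through the handle opening. Lowering onto it.

```bash
python3 inch.py '0 0 0 0 0 0.008 0;0 0 0 0 0 0.008 0;0 0 0 0 0 0 0;0 0 0 0 0 0 0' 60
python3 inch.py '0 0 0 0 0 0.003 0;0 0 0 0 0 0 0' 60
python3 inch.py '0 0 0 0 0 0.003 0;0 0 0 0 0 0 0' 60
```

```text
time_s: 26.82
tool_pos: [0.6357, 0.0218, 0.2546]
tool_rot: [-0.124, 0.992, 0.0, 0.0]
force: [0.2, 0.2, -1.5]
grip_width: 0.124
gripper_force: 58.4
time_s: 27.08
tool_pos: [0.6357, 0.0218, 0.2514]
tool_rot: [-0.124, 0.992, 0.0, 0.0]
force: [1.0, -0.4, -2.4]
grip_width: 0.123
gripper_force: 58.4
time_s: 27.32
tool_pos: [0.6358, 0.0218, 0.2486]
tool_rot: [-0.124, 0.992, 0.0, 0.0]
force: [-0.0, 0.8, -1.3]
grip_width: 0.126
gripper_force: 59.3
```

```bash
python3 inch.py '0 0 0 0 0 0.002 0;0 0 0 0 0 0 0' 60
python3 inch.py '0 0 0 0 0 0.002 0;0 0 0 0 0 0 0' 60
```

```text
time_s: 27.58
tool_pos: [0.6358, 0.0217, 0.2472]
tool_rot: [-0.123, 0.992, -0.0, 0.001]
force: [-0.9, -0.8, 1.9]
grip_width: 0.123
gripper_force: 61.9
time_s: 27.82
tool_pos: [0.6359, 0.0216, 0.2459]
tool_rot: [-0.123, 0.992, -0.0, 0.001]
force: [-1.8, -0.3, 5.1]
grip_width: 0.121
gripper_force: 66.2
```

```bash
python3 inch.py '0 0 0 0 0 0 0.4;0 0 0 0 0 0 0.4;0 0 0 0 0 -0.02 0.4;0 0 0 0 0 -0.04 0.4;0 0 0 0 0 0 0.4'
python3 -c "
from h import *
to(.44,.14,.33,134.5)"
```

```text
time_s: 28.45
tool_pos: [0.6365, 0.0219, 0.3109]
tool_rot: [-0.124, 0.992, -0.0, 0.005]
force: [0.1, -0.7, 0.2]
grip_width: 0.4
gripper_force: 0.0
rot [-0.0042  0.0085 -0.5287] then shift [ 0.0573  0.222  -0.0191] t 28.45
```

```bash
python3 inch.py '-0.004 0.0085 -0.17 0 0 0 0.4;0 0 -0.18 0 0 0 0.4;0 0 -0.1787 0 0 0 0.4;0 0 0 0.0143 0.0555 -0.005 0.4;0 0 0 0.0143 0.0555 -0.005 0.4'
python3 inch.py '0 0 0 0.0143 0.0555 -0.005 0.4;0 0 0 0.0143 0.0555 -0.005 0.4;0 0 0 0 0 0 0.4;0 0 0 0 0 0 0.4;0 0 0 0 0 0 0.4'
cat > stand.py <<'E'
import sil
from go import *
def stand(c0,a0,views):
    obs=[(c,cv2.resize(green(im[y:y+h,x:x+w]).astype(np.uint8),None,fx=k,fy=k,interpolation=0),(x,y,w,h),k,pose) for c,im,(x,y,w,h),k,pose in views]
    F=[]
    for c,m,roi,k,pose in obs:
        cs,_=cv2.findContours(m,cv2.RETR_EXTERNAL,2);b=max(cs,key=cv2.contourArea);q=np.zeros_like(m);cv2.drawContours(q,[b],-1,1,-1)
        hl=cv2.connectedComponentsWithStats(((q>0)&(m==0)).astype(np.uint8));F.append((c,q>0,roi,k,pose))
    def io(v):
        a=np.deg2rad(v[2]);R=Ro.from_euler('z',a+np.pi/2);P=R.apply(M-[0,.015,0])+[v[0],v[1],0];o=[]
        for c,m,roi,k,pose in F:
            s=splat(wpxv(P,pose) if c=="w" else pxv(c,P),roi,k);s=s.astype(np.uint8)
            cs,_=cv2.findContours(s,cv2.RETR_EXTERNAL,2);t=np.zeros_like(s);cv2.drawContours(t,cs,-1,1,-1);t=t>0
            o.append((t&m).sum()/(t|m).sum())
        return np.array(o)
    best=min((minimize(lambda u:-io(u*[.01,.01,10]+[*c0,a]).sum(),[0,0,0],method="Nelder-Mead",options=dict(initial_simplex=[[0,0,0],[.6,0,0],[0,.6,0],[0,0,.8]],maxiter=150)) .x*[.01,.01,10]+[*c0,a] for a in(a0-12,a0,a0+12)),key=lambda v:-io(v).sum())
    print("mug axis",best[:2],"handle angle",best[2],"iou",io(best),[f[1].sum() for f in F])
E
python3 - <<'E'
from stand import *
po=(np.array([.4609,.0696,.3208]),Ro.from_quat([-.0131,.9999,.0005,-.0004]));W6=cv2.imread("pics/w6.png");S0=cv2.imread("pics/scene0.png")
stand((.459,0),-65,[("w",W6,(165,150,125,115),2,po)]);stand((.459,0),-65,[("scene",S0,(297,262,50,48),4,None)])
stand((.4486,.168),-45,[("w",W6,(350,145,125,115),2,po)]);stand((.4486,.168),-45,[("scene",S0,(240,240,50,50),4,None)])
p,R,s=st();W=bot.camera("wrist");cv2.imwrite("pics/w12.png",W);cv2.imwrite("pics/s12.png",bot.camera("scene"));print(p,R.as_quat(),wpx([.4486,.168,.088]))
u=wpx([.4486,.168,.06]).astype(int)
stand((.4486,.168),-45,[("w",W,(max(u[0]-80,0),max(u[1]-75,0),160,150),2,(p,R))])
E
```

```text
time_s: 29.08
tool_pos: [0.5367, 0.0814, 0.3147]
tool_rot: [-0.378, 0.926, 0.003, -0.005]
force: [-0.4, 1.3, 1.2]
grip_width: 0.402
gripper_force: 0.0
time_s: 29.7
tool_pos: [0.4402, 0.1395, 0.326]
tool_rot: [-0.378, 0.926, 0.002, -0.004]
force: [0.5, -0.4, -0.1]
grip_width: 0.4
gripper_force: 0.0
mug axis [ 0.4612 -0.0012] handle angle -66.74803953344028 iou [0.9469] [np.int64(28256)]
mug axis [0.4668 0.0035] handle angle -76.32921844809567 iou [0.8834] [np.int64(18224)]
mug axis [0.449  0.1691] handle angle -44.21443904364164 iou [0.9322] [np.int64(30300)]
mug axis [0.4495 0.1704] handle angle -45.14638669951403 iou [0.8768] [np.int64(17328)]
[0.4402 0.1395 0.326 ] [-0.378   0.9258  0.0024 -0.0043] [327.5531 244.446 ]
mug axis [0.4498 0.1687] handle angle -43.55374739533208 iou [0.9412] [np.int64(29080)]
```

```bash
python3 -c "
from h import *
to(.4242,.1933,.128,136)
S=cv2.imread('pics/s12.png');c=px('scene',np.array([.6345,-.064,.14])).astype(int);print(c)
x,y=c-[32,42];g=cv2.cvtColor(S,6)[y:y+75:2,x:x+66];print(*[''.join(' .:-=+*#%@'[min(9,int(v)//22)] for v in r) for r in g],sep='\n')"
```

```text
rot [ 0.008  -0.0064 -0.0277] then shift [-0.0276  0.0489  0.1979] t 29.8
[369 229]
--====-=**###############################%@@@@@@@@@@@@@%#+%@@%%%%%
:::::---=====*##########################%@@@@@@@@@@@@@@@@@@%%%%%%%
+++=:::.:::---====+*###################%@@@@@@@@@@@@@@@@@@%%%%%%%%
+-----------::::---======*#############@@@@@@@@%+@@@@@@@@%%%%%%%%%
--------=+######+-::::---====+*#######%@@@@@@@@@@@@@@@%#%%%%#=====
-----====+###########+--::::--=====+*#%@@@@@%##@@@@@@%%%#=========
========+##################+-::::---===--====-+@@@@@@%#===========
======+#########################++-:::::--==--+#%@@@%+============
====+###############################**+::::-:--===================
+###################################***=--:-+-::::---===--========
#####################################*=--*@@@@@@%*::::::-----=====
###################################**=--=#@@@@@@@@%++++-:::----===
###################################+=-:---*@@@@@@@%+++++++::::::==
######################+.:-=+===+*#+---==---=*@@@@@@%==++++=-..::-=
#####################:.:::::--------=*=------=%@@@@@#-:=++++-.:::-
###########
[... 829 characters left out ...]
:::::::::=#########*:..:=#####
########+#======--..................::::::::+*****#####*...-*#####
####*%#*######*=-==-:...................:.-*#**********+...-######
#################***+--:................::-==*********-...:=######
####*###########+*******+---:..........:--------+###*-.....:=***##
#*#+#######**##+**+-----=*+***+--:.:::-------=-=#@%%*: ....:+*****
##*#######*****+---------------+-*++--------=+:---=*@@*::. -******
*#########**+*-----------------------**+-----:-+#===----+*++*#%###
########***+*=------------------------------:-====+%%@%==----=*@@%
######*+##**=------:--------------:--------:-========++*@%++==---=
*%####*#***====---------------:--------:--:-=+%%%%#+#++++++++++*%+
```

Mug B hangs tilted on hook_0. Now mug A.

```bash
python3 inch.py '0.004 -0.006 -0.0277 -0.0138 0.0245 0.03 0.4;0 0 0 -0.0138 0.0244 0.03 0.4;0 0 0 0 0 0.05 0.4;0 0 0 0 0 0 0.4;0 0 0 0 0 0 0.4' 60
python3 inch.py '0 0 0 0 0 0 0.4;0 0 0 0 0 0 0.4'
python3 -c "
from h import *
to(.4242,.1933,.128,136)"
```

```text
time_s: 30.42
tool_pos: [0.4246, 0.1941, 0.2185]
tool_rot: [-0.391, 0.92, 0.002, 0.0]
force: [-0.5, -0.5, -0.7]
grip_width: 0.398
gripper_force: 0.0
time_s: 30.68
tool_pos: [0.4245, 0.1944, 0.2188]
tool_rot: [-0.391, 0.92, 0.002, 0.001]
force: [-0.6, -0.3, -0.3]
grip_width: 0.401
gripper_force: 0.0
rot [0.002  0.0038 0.0008] then shift [ 0.001  -0.0005  0.0908] t 30.68
```

```bash
python3 inch.py '0.002 0.004 0 0.001 -0.0005 0.04 0.4;0 0 0 0 0 0.035 0.4;0 0 0 0 0 0.0155 0.4;0 0 0 0 0 0 0.4;0 0 0 0 0 0 0.4' 60
python3 inch.py '0 0 0 0 0 0 0;0 0 0 0 0 0 0;0 0 0 0 0 0 0;0 0 0 0 0 0 0' 60
python3 inch.py '0 0 0 0 0 -0.01 0;0 0 0 0 0 -0.03 0;0 0 0 0 0 -0.05 0;0 0 0 0 0 -0.055 0;0 0 0 0 0 0 0' 60
python3 -c "
from h import *
to(.52,.30,.272,91.7)"
```

```text
time_s: 31.3
tool_pos: [0.424, 0.1936, 0.1281]
tool_rot: [-0.391, 0.92, -0.0, -0.0]
force: [0.1, 0.1, -0.0]
grip_width: 0.403
gripper_force: 0.0
time_s: 31.8
tool_pos: [0.4244, 0.1938, 0.1284]
tool_rot: [-0.391, 0.92, -0.0, 0.001]
force: [1.0, 0.3, 7.2]
grip_width: 0.119
gripper_force: 59.7
time_s: 32.42
tool_pos: [0.4246, 0.1939, 0.2768]
tool_rot: [-0.391, 0.92, -0.0, 0.003]
force: [-0.2, 0.3, -2.8]
grip_width: 0.121
gripper_force: 59.3
rot [-0.0003  0.0053  0.7746] then shift [-0.0985  0.1032  0.0048] t 32.42
```

```bash
python3 inch.py '0 0.005 0.155 0 0 0 0;0 0 0.155 0 0 0 0;0 0 0.155 0 0 0 0;0 0 0.155 0 0 0 0;0 0 0.1546 0 0 0 0' 60
python3 inch.py '0 0 0 -0.034 0.034 0.002 0;0 0 0 -0.034 0.034 0.002 0;0 0 0 -0.0325 0.034 0.002 0;0 0 0 0 0 0 0;0 0 0 0 0 0 0' 60
python3 inch.py '0 0 0 0 0 0 0;0 0 0 0 0 0 0' 60
python3 - <<'E'
from go import *
S,W=look(13,1.7,(.6241,.216,.19))
t=px("scene",np.array([.5861,.2149,.2]));print(t);x,y=t.astype(int)-[22,22]
print(*["".join(" .:-=+*#%@"[min(9,int(v)//22)] for v in r) for r in cv2.cvtColor(S,6)[y:y+44,x:x+60]],sep="\n")
E
```

```text
time_s: 33.05
tool_pos: [0.4231, 0.1934, 0.2693]
tool_rot: [-0.012, 1.0, -0.003, -0.005]
force: [0.4, -0.1, -2.7]
grip_width: 0.121
gripper_force: 59.3
time_s: 33.67
tool_pos: [0.5206, 0.2982, 0.2622]
tool_rot: [-0.015, 1.0, -0.003, -0.005]
force: [-0.3, -0.3, -2.5]
grip_width: 0.115
gripper_force: 59.5
time_s: 33.92
tool_pos: [0.5207, 0.2978, 0.2651]
tool_rot: [-0.015, 1.0, -0.002, -0.003]
force: [-0.5, -0.5, -3.1]
grip_width: 0.117
gripper_force: 59.5
TCP [0.5207 0.2978 0.2651] grip 0.11679498421597805
iou [0.7924 0.8691] rot [-1.3513  3.1195 -8.6324] sh [-0.2858  1.8981  2.9099]
iou [0.8051 0.894 ] rot [-0.9847  3.7016 -4.3793] sh [-6.6278  2.5018  3.6039]
iou [0.8166 0.8848] rot [ 1.4133  4.5004 -4.4891] sh [-6.3411  2.6185  7.054 ]
iou at 0 [0.6595 0.5275]
handle [0.5096 0.2146 0.2088] rel TCP rack axes [-0.0136 -0.0829 -0.0563]
to hook, rack axes [ 0.1145 -0.002  -0.0188]
[268.7603 188.7798]
####################%%-...:::::----===+*+=..................
###################%%*:..:+++-..::------====................
###################%%+......:::--::::----=-:-...............
######
[... 1794 characters left out ...]
#############################
..:....:+##############*=..:+###############################
.:..:...=###############+..:=###############################
...:::..-###############+...:=##############################
..:::::::+#############*.....-##############################
.:::::::::+############+.....:=#############################
:....::::::+###########+.....:=#############################
.......:::.-###########+ ... .=#############################
........:..:+##########*     .=####******###################
............-#########**.   .:==+***********################
............:+#########*-  .-=-=++************##############
.............-#########*-..-#=:---==+*###*********##########
```

```bash
python3 inch.py '0 -0.005 -0.09 0 0 -0.004 0;0 0 0 0 0 0 0;0 0 0 0 0 0 0;0 0 0 0 0 0 0' 60
python3 - <<'E'
from go import *
print(px("top",np.array([.5861,.2149,.2])))
S,W=look(14,1.7,(.6241,.216,.19))
p,R,s=st();r=np.array([1,.03,0]);print("per rack-x m",R.inv().apply(r),"rack-y",R.inv().apply([-.03,1,0]))
T=bot.camera("top");cv2.imwrite("pics/t14.png",T)
t=px("top",np.array([.5861,.2149,.2]));x,y=t.astype(int)-[20,22];T=cv2.imread("pics/top0.png")
print(*["".join(" .:-=+*#%@"[min(9,int(v)//22)] for v in r) for r in cv2.cvtColor(T,6)[y:y+34,x:x+44]],sep="\n")
E
```

```text
time_s: 34.52
tool_pos: [0.521, 0.2984, 0.268]
tool_rot: [-0.059, 0.998, -0.002, -0.001]
force: [0.0, -0.5, -2.8]
grip_width: 0.115
gripper_force: 59.5
[266.0127 189.9031]
TCP [0.521  0.2984 0.268 ] grip 0.11512209492518989
iou [0.7923 0.8774] rot [-1.5289  2.6564 -1.0314] sh [-4.8842  1.4634  3.5051]
iou [0.779  0.8494] rot [-4.2565  2.2217 -5.1071] sh [0.998  2.6537 0.1146]
iou [0.7715 0.8877] rot [-1.1392  5.1073  0.3688] sh [-4.5607 -0.0523  1.408 ]
iou at 0 [0.7164 0.7008]
handle [0.5168 0.214  0.2122] rel TCP rack axes [-0.0067 -0.0842 -0.0558]
to hook, rack axes [ 0.1073 -0.0012 -0.0222]
per rack-x m [-0.9965 -0.0889 -0.0023] rack-y [-0.0889  0.9965 -0.0043]
:::-=+=-=+**+-:.:=+***********+=-=+*********
:::-===-=+**+-:.:=+***********+=-+**********
::--==--=+**+=:.:=+**********+=-=+**********
---=+=--=+***=-.:-+**********+=-=+**********
---=+=--=+***+-::-+*********+===+***********
--=++=-=+****+-::-+*********+=-=+***********
-=++=--=+****+-::-=********+=-=+************
+++=---=+****+=:::=+*******+=-=+************
++=----=+*****=-::=+******+=--+*************
=--::--=+*****=-::-+*
[... 403 characters left out ...]
-=++=-=+*****************
***************+=:::-==--+******************
****************=-::----=+******************
****************=-:::---=+******************
***************+=:::::-=+*******************
***************+-:::::-=+*****++************
***************+-:::::-+***+++++++++++******
***************+-:::::-=+**+++++++++++++*+**
**************++-::::::=+++++*++++++++++++++
***************+=:.:.::=++++********++++++++
***************+=::.:::-+**************+++++
****************+-::::-=+*###**************+
****************+=-::--=+*#######***********
*****************+=-----=+*#########********
******************+==-::-==+**#########*****
*******************++=::-====+++***#########
```

```bash
python3 inch.py '0 0 0 0.0002 -0.002 0.0015 0;0 0 0 -0.02 -0.0018 0 0;0 0 0 -0.02 -0.0018 0 0;0 0 0 0 0 0 0;0 0 0 0 0 0 0' 60
python3 inch.py '0 0 0 -0.01 -0.0009 0 0;0 0 0 -0.01 -0.0009 0 0;0 0 0 -0.01 -0.0009 0 0;0 0 0 0 0 0 0' 60
python3 inch.py '0 0 0 -0.01 -0.0009 0 0;0 0 0 -0.01 -0.0009 0 0;0 0 0 0 0 0 0' 60
python3 inch.py '0 0 0 -0.01 -0.0009 0 0;0 0 0 -0.01 -0.0009 0 0;0 0 0 0 0 0 0;0 0 0 0 0 0 0' 60
python3 - <<'E'
from go import *
S,W=look(15,1.7,(.6241,.215,.19))
h=px("scene",np.array([.628,.215,.195]));x,y=h.astype(int)-[25,22]
print(*["".join(" .:-=+*#%@"[min(9,int(v)//18)] for v in r) for r in cv2.cvtColor(S,6)[y:y+44,x:x+50]],sep="\n")
E
```

```text
time_s: 35.3
tool_pos: [0.5609, 0.2976, 0.2663]
tool_rot: [-0.06, 0.998, -0.002, -0.002]
force: [-0.1, -0.2, -2.9]
grip_width: 0.117
gripper_force: 59.5
time_s: 35.8
tool_pos: [0.5921, 0.2984, 0.266]
tool_rot: [-0.059, 0.998, -0.002, -0.001]
force: [0.1, 0.7, -2.4]
grip_width: 0.116
gripper_force: 59.5
time_s: 36.17
tool_pos: [0.6122, 0.299, 0.266]
tool_rot: [-0.06, 0.998, -0.002, -0.001]
force: [-0.8, 0.5, -1.8]
grip_width: 0.115
gripper_force: 59.5
time_s: 36.67
tool_pos: [0.6315, 0.2997, 0.2662]
tool_rot: [-0.06, 0.998, -0.002, -0.001]
force: [0.2, 0.6, -2.3]
grip_width: 0.116
gripper_force: 59.5
TCP [0.6315 0.2997 0.2662] grip 0.11595869374669832
iou [0.7327 0.8221] rot [-0.3734  2.4313 -2.3543] sh [-1.1246  0.0233  2.6772]
iou [0.7393 0.8086] rot [-1.9469 -3.8533 -5.9116] sh [2.1943 1.1689 2.7093]
iou [0.7529 0.8188] rot [ 3.5404  5.4079 -0.8894] sh [-2.312  -0.162   8.2312]
iou at 0 [0.6987 0.6968]
handle [0.6291 0.2142 0.2079] rel TCP rack axes [-0.005  -0.0854 -0.0583]
to hook, rack axes [-0.005   0.001  -0.0179]
..............:-=.:...............................
............
[... 1480 characters left out ...]
......:-:..:=#@%..-#@@@@@@@@@@@@@@@@@
...................:::....:--.:+@@@@@@@@@@@@@@@@@@
:..................:::.......:+@@@@@@@@@@@@@@@@@@@
-................:...::::::::+@@@@@@@@@@@@@@@@@@@@
-:...................=@#+==+*@@@@@@@@@@@@@@@@@@@@@
--:..................=@@@@@@@@@@@@@@@@@@@@@@@@@@@@
=--:................:=@@@@@@@@@@@@@@@@@@@@@@@@@@@@
*++=-:.........::::::-#@@@@@@@@@@@@@@@@@@@@@@@@@@@
@%*+++=--::::-=+*%+::-#%%@@@@@@@@@@@@@@@@@@@@@@@@@
@@@@@@%%%%##%%%%@%+::-*@%%%@@@@@@@@@@@@@@@@@@@@@@@
@@@@@@@@@%%%%%%%%%+::-*@@@@%%%@@@@@@@@@@@@@@@@@@@@
@@@@@@@@@@@%%%%%%%+:::+%%@@@@%%%@@@@@@@@@@@@@@@@@@
%%%@@@@@@@%%%%%%%%*:::=#%%%@@@@%%%@@@@@@@@@@@@@@@@
%%%%%%%%%%%%%%%@%%*::::+%%%%%%%%%%%%%@@@@@@@@@@@@@
```

The hook arm again runs through the opening. Lowering.

```bash
python3 inch.py '0 0 0 0 0 0.007 0;0 0 0 0 0 0.006 0;0 0 0 0 0 0 0;0 0 0 0 0 0 0' 60
python3 inch.py '0 0 0 0 0 0.003 0;0 0 0 0 0 0 0;0 0 0 0 0 0 0' 60
python3 inch.py '0 0 0 0 0 0.002 0;0 0 0 0 0 0 0;0 0 0 0 0 0 0' 60
python3 inch.py '0 0 0 0 0 0.002 0;0 0 0 0 0 0 0;0 0 0 0 0 0 0' 60
```

```text
time_s: 37.28
tool_pos: [0.6314, 0.2996, 0.2533]
tool_rot: [-0.06, 0.998, -0.002, -0.001]
force: [0.2, -0.5, -2.1]
grip_width: 0.116
gripper_force: 59.5
time_s: 37.65
tool_pos: [0.6315, 0.2996, 0.2504]
tool_rot: [-0.06, 0.998, -0.002, -0.001]
force: [-0.5, -1.0, -1.6]
grip_width: 0.114
gripper_force: 59.5
time_s: 38.02
tool_pos: [0.6315, 0.2996, 0.2487]
tool_rot: [-0.06, 0.998, -0.002, -0.001]
force: [-0.2, -0.9, -0.4]
grip_width: 0.115
gripper_force: 60.5
time_s: 38.4
tool_pos: [0.6316, 0.2995, 0.2471]
tool_rot: [-0.06, 0.998, -0.002, -0.001]
force: [-1.1, 0.2, 3.3]
grip_width: 0.117
gripper_force: 64.0
```

Contact on the hook, at the same height as before. Releasing, retreating and waiting for the swing to die.

```bash
python3 inch.py '0 0 0 0 0 0 0.4;0 0 0 0 0 0 0.4;0 0 0 0 0 -0.02 0.4;0 0 0 0 0 -0.05 0.4;0 0 0 0 0 -0.03 0.4'
python3 inch.py '0 0 0 0.06 0 0 0.4;0 0 0 0.06 0 0 0.4;0 0 0 0.06 0 0 0.4;0 0 0 0.05 0 0 0.4;0 0 0 0 0 0 0.4'
for i in 1 2 3 4 5 6 7 8 9 10 11 12 13 14 15 16 17 18; do python3 inch.py '0 0 0 0 0 0 0.4;0 0 0 0 0 0 0.4;0 0 0 0 0 0 0.4;0 0 0 0 0 0 0.4;0 0 0 0 0 0 0.4' >/dev/null; done
python3 - <<'E'
from h import *
print(st()[0],st()[2]["time_s"],st()[2]["force"])
S=bot.camera("scene");T=bot.camera("top");W=bot.camera("wrist")
for i in range(3): W2=bot.camera("scene")
d=cv2.absdiff(S,W2).max(2);print("moving px",(d>25).sum())
a=cv2.resize(S[140:310,190:450],None,fx=2,fy=2,interpolation=2);b=cv2.resize(cv2.convertScaleAbs(T[140:300,180:450],alpha=1.4),(270,160))
c=np.zeros((a.shape[0],a.shape[1]+270,3),np.uint8);c[:,:a.shape[1]]=a;c[:160,a.shape[1]:]=b;c[165:165+175,a.shape[1]:a.shape[1]+233]=cv2.resize(W,(233,175));cv2.imwrite("pics/fin.png",c)
E
```

```text
time_s: 39.02
tool_pos: [0.6316, 0.3002, 0.3491]
tool_rot: [-0.06, 0.998, -0.002, 0.0]
force: [-0.3, -0.4, 0.6]
grip_width: 0.401
gripper_force: 0.0
time_s: 39.65
tool_pos: [0.4007, 0.2725, 0.3479]
tool_rot: [-0.061, 0.998, -0.001, -0.0]
force: [0.5, -0.8, 0.1]
grip_width: 0.402
gripper_force: 0.0
[0.4033 0.2726 0.3469] 50.9 [ 0.5463  0.7354 -0.2283]
moving px 0
```

View pics/fin.png

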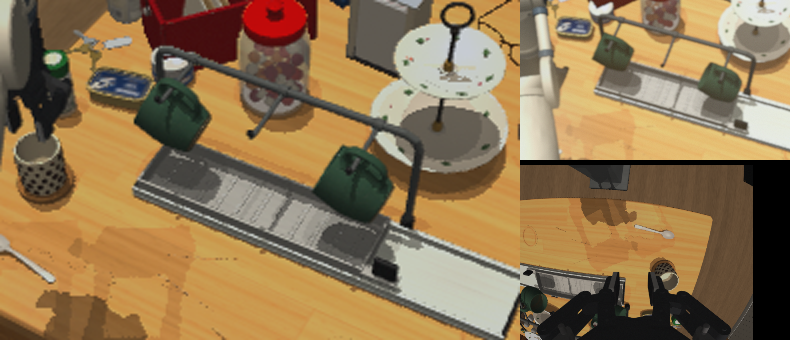

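Run:
```python
from h import *
print("grip",onz("scene",(190+384/2,140+263/2),.062))
print(bot.finish_job())
```

```text
grip [ 0.581  -0.1336  0.062 ]
the job is handed in; nothing more can be done
None
```

I handed the job in at about 51 s: the spotted cup stands upright on the coaster (about 4 mm off centre), the drip tray is clicked home, and both green mugs (only two were there) hang still on the right and left hooks; I never touched the spice jar.

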